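# Tare the kitchen scale with the honey jar on its pan

### The job

I want to spoon honey out by weight: put the salt shaker that was left on the kitchen scale's pan back in the seasoning tray, standing upright on the tray floor, and stand the honey jar in the middle of the pan. Then, with the jar on the pan, turn the scale's tare knob, which carries the dial face round with it, until the zero mark lies under the pointer, and let go. Leave the two spice jars, the oil bottle and the pepper mill where they stand.

Things in the scene. Friction and masses are not known exactly. Their poses are not given: they have to be found in the camera images.
- scale: White mechanical kitchen scale, fixed to the worktop, 312 x 150 mm, its housing 53 mm high. Origin: centre of its underside on the worktop; its x axis points from the dial (front) to the pan (rear), z up.
- pan_top (a point): Centre of the upper face of the round aluminium weighing pan (145 mm across, 5 mm plate, its wire rim only 2 mm high), 78 mm along the scale's +x from its origin, 88 mm above the worktop when empty. The pan sinks on a spring, 2.5 mm per N (400 N/m), straight down, at most 18 mm, and turns the pointer clockwise (seen from above) by 0.15 rad per mm.
- dial_axis (a point): Point on the upright axis of the tare knob, at the height to grip (83 mm above the worktop), 80 mm along the scale's -x from its origin. The knob is a round black fluted cylinder with a steel disc on top, 54 mm in diameter, from 65 to 99 mm above the worktop, on a 60 mm collar 5 mm thick (63 to 68 mm). It stands in the middle of a white dial face, 136 mm across, 60 mm above the worktop, that turns with it. Friction holds it where it is left (about 0.06 N m to turn).
- tare_knob (a joint): Angle of the tare knob and its dial face in rad, growing anticlockwise seen from above, limits -2.8 to 2.8; at 0 the zero mark lies on the side of the dial nearest the pan. With the honey jar on the pan the zero mark comes under the pointer by turning the knob clockwise (seen from above), by 0.5 to 3.0 rad, well within the limits.
- pointer_tip (a point): Tip of the thin dark steel pointer that sticks out from under the knob over the dial face, 56 mm from the knob's axis, 62 mm above the worktop. Only the load on the pan moves it: it points straight at the pan's side when the pan is empty and swings clockwise by 0.15 rad per mm that the pan sinks. Nothing can touch its arm.
- zero_mark (a point): The zero mark on the dial face, turning with the knob: the one broad black bar (18 x 8 mm; the other marks are thin lines every 15 degrees). This point lies on it 56 mm from the knob's axis, right under the pointer tip's path: the two coincide at zero.
- season_tray: Brown wooden seasoning tray, 400 x 150 x 26 mm, open at the top, fixed. Origin: centre of its underside; x axis along its length. Its floor is 8 mm above the worktop and walls are 7 mm thick. The honey jar and the two spice jars stand on its long centre line in a row at any of -132, -44 and +44 mm from its centre (each within 6 mm or so); the place at about +132 mm along its x is free.
- honey_center (a point): Centre of the honey jar (half-way up), a squat see-through jar with a broad red lid, 64 to 66 mm in diameter, 85 mm high, 0.2 to 0.45 kg; z up along the jar. It stands in the tray.
- salt_center (a point): Centre of the salt shaker (half-way up), a see-through shaker with grey domed top, 44 mm in diameter, 90 mm high, about 0.1 kg; z up along it. It stands on the scale's pan.
- spice1: Spice jar, slim, see-through with a red lid, 45 mm in diameter, 106 mm high, standing in the tray. Origin: centre of its underside. Leave it.
- spice2: The second spice jar, like the first. Leave it.
- oil_bottle: Tall square oil bottle, 61 x 60 x 271 mm, standing between tray and scale, farther back. Origin: centre of its underside. Leave it.
- pepper_mill: Dark wooden pepper mill, 58 mm in diameter, 150 mm high, standing left of the scale. Origin: centre of its underside. Leave it.
There are look-alikes about, which are no part of the job. What is shaped like the part that bears salt_center but pink or purple is not meant.

How it is judged:
By the outcome, as a careful person would: the job done as asked, in the order asked, and still so for the second after the job is handed in, with the robot touching nothing.
It also fails if it takes over 72 s, if anything falls off the work surface, if the arm or the gripper's body presses on something with over 40 N, if the wrist force passes 120 N, or if a joint passes its speed limit or range.

### The arm

A 7-joint arm with a two-finger parallel gripper is mounted at the origin on a cart in front of the work surface, level with it; the furniture and walls round the work are solid. World frame = base frame: x ahead of the robot, y to its left, z up, the work surface at z = 0. Lengths are in m, angles in degrees, forces in N, time in s.
With the tool pointing down it reaches from about 0.425 to 0.975 m from the base axis. Payload 16.7 kg.
Tool frame: the origin (TCP) lies midway between the tips of the shut fingers; the grasp point (between the pads) lies 19 mm behind it; x points along the fingers, y is the direction in which the jaws open and shut, and the axes are right-handed (so a half turn about x gives the same grasp; the last joint's range is limited). The gripper opens to 85 mm and grips with 20 to 120 N. Pads are 22 mm wide; open, the fingers measure 114 mm over their backs; the gripper's body (76 mm by 85 mm) begins 54 mm behind the grasp point. The pads swing forward as they close: fully open they stand 13 mm farther back than shut.
Start: joints at [62.882, 24.414, 4.234, 92.017, -1.954, 63.644, -3.845], TCP at [0.215, -0.64, 0.231] pointing down, gripper open.
Joint ranges: [-163.25, 163.25], [-28.42, 122.38], [-70.27, 78.77], [12.13, 141.07], [-58.53, 238.53], [9.26, 117.41], [-156.51, 156.51]. Speed limits (degrees/s): [108.29, 108.29, 136.94, 136.94, 172.46, 172.46, 172.46].

### API

Orientations are given as [roll, pitch, yaw] about the fixed x, y, z axes, in that order (R = Rz(yaw) Ry(pitch) Rx(roll)).
In Python, from cell import robot, eyes gives the robot as it stands.
- The arm moves only by the tool drive_tool, never from a script. Its argument "commands" is a list of rows, each a list of 7 numbers: the shift along the tool's x, y, z in mm, then the turn, a rotation vector about the tool's x, y, z in degrees, then the closure, from 0 (fully open) to 1 (shut). A call has exactly 8 rows; each row shifts and turns the commanded pose from where the row before left it, along the tool's axes as they then stand; what a row does not reach is not made up. A row lasts 1/12 s, in which the tool goes at most 41.7 mm and 7.16 degrees, less where a joint would pass 70% of its speed; a pose out of reach is approached as far as the arm can. A call with a gripper value outside its range is refused whole. The fingers move at their own pace and stop on an object; the grip force is fixed at half the most. Time passes only in rows, so rows that do not move let the fingers close, or fill a call up. It gives the time, the measured TCP pose, the force and the opening at its end, in the units of the state.
- robot.state(): the state, without advancing time (a new reading comes with each control period).
- eyes.read_camera(name): name is "side" or "top"; returns (picture, depth): 420x560x3 uint8, red, green, blue; 420x560 float32, m along the optical axis (not along the pixel's ray), 0 where there is no reading.
- eyes.camera_info(name): a dict with "mtx" (3x3 intrinsics, pixels), "pose" (4x4, takes a point from camera to world coordinates). Camera axes: x right, y up, looking along -z (the intrinsics and any distortion apply to the point x, -y, -z); pixel columns grow to the right and rows downward; lengths in m; the calibration is good to about 2 mm. A picture is of the moment at which its call begins. camera_info takes no time and is no camera call.
- robot.hand_in(): hands the job in, once; it reports no verdict.
The state is a dict: "clock": time; "q": joint angles; "dq": joint speeds; "joint_torque": joint torques, N m; "tcp_pos": TCP position; "ee_rot": TCP orientation; "force": force on the tool from outside, world axes, zero at the start; "ft_torque": the same for the moment, N m; "width": finger opening in m.
Only numpy, scipy, OpenCV 4.12 (cv2) and the standard library are available. Lean on these libraries where they do the work, as an engineer would, in place of code of your own. Each camera call takes 0.05 s, during which the arm holds its last target.

## Working session

There is one attempt and no reset: what is moved stays moved. The work goes in short steps, Python scripts to look and compute and a tool call to move; the robot and the scene stay as the last step left them, time stands still between calls to the robot, and variables do not carry over. Pictures are saved under pics/ and viewed, and the job is handed in when it is done.

Besides the shell and the picture viewer there is one more tool, called after ">>>" as name(argument=value, ...) on one line, values as JSON. drive_tool: Moves the arm, as the interface text tells. Its arguments: {"type":"object","properties":{"commands":{"type":"array"}},"required":["commands"]}

```bash
mkdir -p pics; ls; python3 - <<'E'
from cell import robot, eyes
import cv2,numpy as np
print(robot.state())
for n in("top","side"):
    p,d=eyes.read_camera(n); cv2.imwrite(f"pics/{n}0.png",p[:,:,::-1]); np.save(f"pics/{n}0.npy",d)
    i=eyes.camera_info(n); print(n,i)
E
```

```text
pics
{'clock': 0.0, 'q': array([62.88196943, 24.45009009,  4.22936107, 92.05144667, -1.95570336,
       63.64507742, -3.84346036]), 'dq': array([ 0.02387827, -0.04015502, -0.08668929, -0.00622551, -0.06342113,
       -0.02295846,  0.10464073]), 'joint_torque': array([-2.94738951e-03, -9.49870777e+01,  3.75934973e+00, -4.63524520e+01,
        1.91633846e-02,  1.01722960e-02,  4.31808769e-05]), 'tcp_pos': array([ 0.21463676, -0.63953138,  0.23061057]), 'ee_rot': array([-87.70577837,  89.92545198, 110.84676988]), 'force': array([-0.38679792,  0.60004221,  0.21596949]), 'ft_torque': array([0.03081973, 0.03302573, 0.01402939]), 'width': 0.08516377417005937}
top {'mtx': array([[493.66491289,   0.        , 276.01490266],
       [  0.        , 493.66491289, 206.10049576],
       [  0.        ,   0.        ,   1.        ]]), 'pose': array([[-2.96441548e-02,  9.89268954e-01, -1.43066978e-01,
         3.95006685e-01],
       [-9.99560136e-01, -2.92142523e-02,  5.10503944e-03,
         8.76588324e-03],
       [ 8.70662243e-04,  1.43155382e-01,  9.89699843e-01,
         1.38524713e+00],
       [ 0.00000000e+00,  0.00000000e+00,  0.00000000e+00,
         1.00000000e+00]])}
side {'mtx': array([[523.46461061,   0.        , 285.75955495],
       [  0.        , 523.46461061, 215.02996834],
       [  0.        ,   0.        ,   1.        ]]), 'pose': array([[-0.99072496,  0.08500828, -0.10600773,  0.3926237 ],
       [-0.13577804, -0.6499038 ,  0.74778966,  1.31414697],
       [-0.00532651,  0.75524741,  0.65541817,  1.2474492 ],
       [ 0.        ,  0.        ,  0.        ,  1.        ]])}
```

View pics/top0.png

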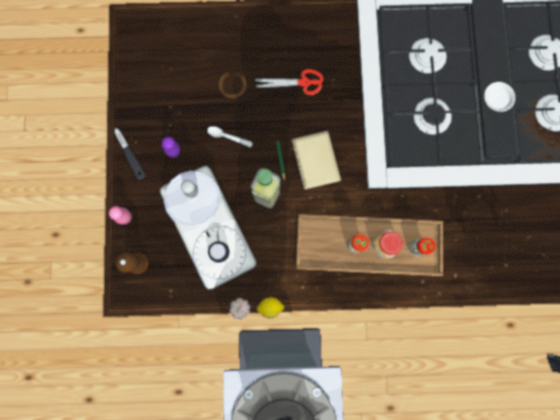

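View pics/side0.png

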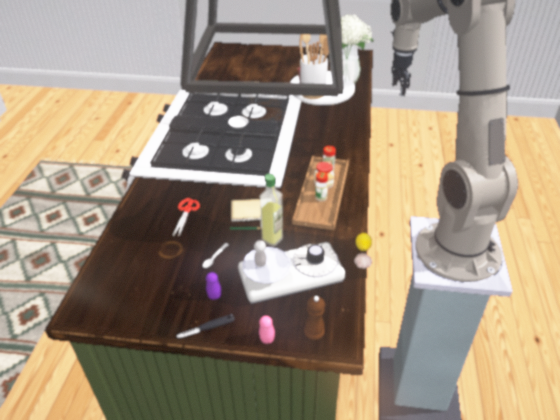

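The top view shows the salt on the pan at (188,186), the knob at (219,251), the honey at (391,243) between the spice jars at (360,242) and (427,245), and a free tray place at about (325,242). I'll enlarge these areas.

```bash
python3 - <<'E'
import cv2
a=cv2.imread("pics/top0.png"); b=cv2.imread("pics/side0.png")
cv2.imwrite("pics/c1.png",cv2.resize(a[155:300,100:290],None,fx=4,fy=4,interpolation=cv2.INTER_CUBIC))
cv2.imwrite("pics/c2.png",cv2.resize(a[200:290,285:455],None,fx=4.5,fy=4.5,interpolation=cv2.INTER_CUBIC))
cv2.imwrite("pics/c3.png",cv2.resize(b[140:340,190:390],None,fx=3,fy=3,interpolation=cv2.INTER_CUBIC))
E
```

```text
(no output)
```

View pics/c1.png

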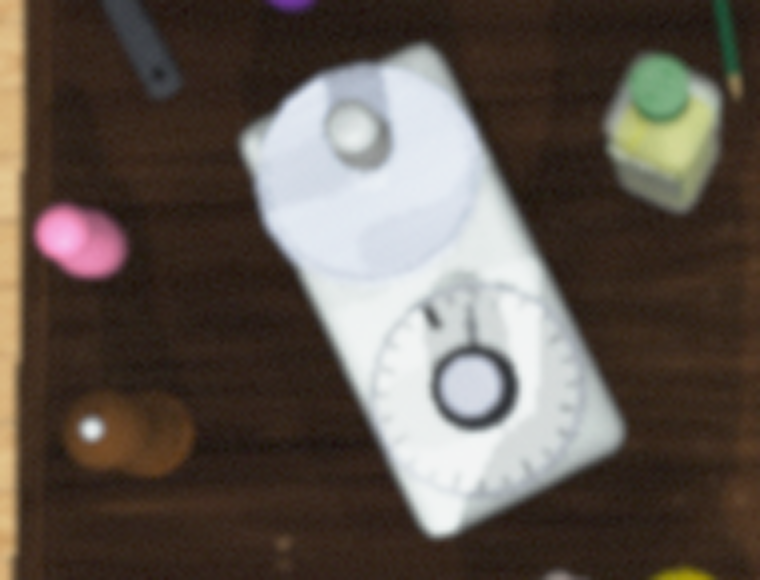

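View pics/c2.png

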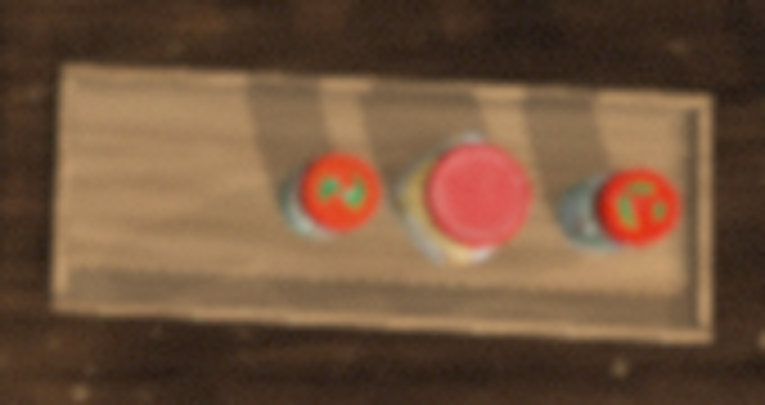

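View pics/c3.png

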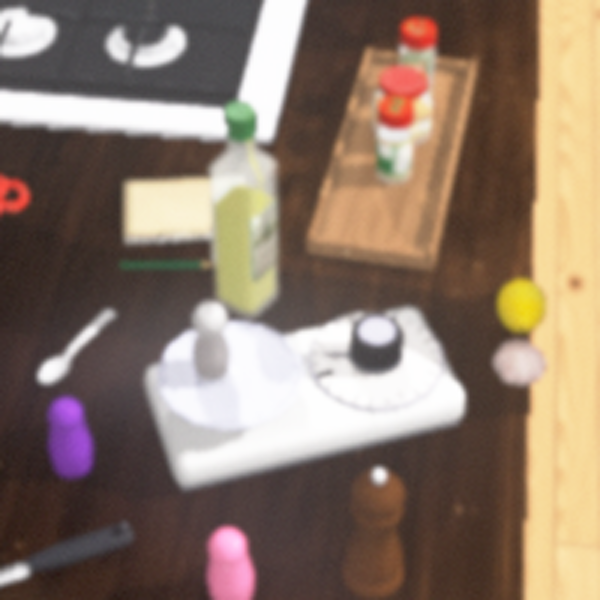

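```bash
cat > h.py <<'E'
import numpy as np
from cell import robot, eyes
INF={n:eyes.camera_info(n) for n in("top","side")}
def ray(n,u,v,z):
    i=INF[n];K=i["mtx"];T=np.array(i["pose"])
    d=np.array([(u-K[0,2])/K[0,0],-(v-K[1,2])/K[1,1],-1]); d=T[:3,:3]@d; o=T[:3,3]
    return o+d*((z-o[2])/d[2])
def proj(n,p):
    i=INF[n];K=i["mtx"];T=np.array(i["pose"]); c=T[:3,:3].T@(np.array(p)-T[:3,3])
    return np.array([K[0,0]*c[0]/-c[2]+K[0,2], K[1,1]*-c[1]/-c[2]+K[1,2]])
def depthpts(n,d):
    i=INF[n];K=i["mtx"];T=np.array(i["pose"]); v,u=np.mgrid[:420,:560]
    c=np.stack([(u-K[0,2])/K[0,0]*d,-(v-K[1,2])/K[1,1]*d,-d],-1); return c@T[:3,:3].T+T[:3,3]
E
python3 - <<'E'
from h import *
np.set_printoptions(precision=4,suppress=True)
def c1(a,b):return((a+.5)/4-.5+100,(b+.5)/4-.5+155)
def c2(a,b):return((a+.5)/4.5-.5+285,(b+.5)/4.5-.5+200)
def c3(a,b):return((a+.5)/3-.5+190,(b+.5)/3-.5+140)
R={}
for n,f,p,z in [("salt",c1,(353,129),.172),("knob",c1,(471,387),.099),("zero",c1,(430,316),.06),("ptr",c1,(472,315),.062),("pan",c1,(368,171),.0855),
 ("honey",c2,(480,195),.093),("sp1",c2,(341,193),.114),("sp2",c2,(639,207),.114),("TL",c2,(62,65),.026),("TR",c2,(713,95),.026),("BL",c2,(55,312),.026),("BR",c2,(712,342),.026),("oil",c1,(660,87),.271),("mill",c1,(92,430),.15),
 ("sTL",c1,(428,42),.053),("sBL",c1,(240,135),.053),("sBR",c1,(625,435),.053),("sFL",c1,(433,540),.053)]:
    R[n]=ray("top",*f(*p),z); print(n,R[n])
for n,p,z in [("salt",(211,313),.165),("knob",(379,329),.099),("honey",(404,81),.093),("sp1",(397,106),.114),("sp2",(419,30),.114),("pan",(231,374),.0855)]:
    print("side",n,ray("side",*c3(*p),z))
v=R["pan"]-R["knob"];print(np.linalg.norm(v[:2]),np.degrees(np.arctan2(v[1],v[0])))
for k in("zero","ptr"):
    w=R[k]-R["knob"];print(k,np.linalg.norm(w[:2]),np.degrees(np.arctan2(w[1],w[0])))
t=(R["TL"]+R["TR"]+R["BL"]+R["BR"])/4;print(t, R["TL"]-R["TR"],R["TL"]-R["BL"])
# depth
d=np.load("pics/top0.npy");P=depthpts("top",d)
for n in("salt","knob","pan","honey","sp1","sp2","oil","mill"):
    u,v=proj("top",R[n]);u=int(round(u));v=int(round(v));print(n,P[v,u])
E
```

```text
salt [0.6254 0.221  0.172 ]
knob [0.4666 0.1579 0.099 ]
zero [0.5173 0.1894 0.06  ]
ptr [0.5169 0.1609 0.062 ]
pan [0.613  0.2263 0.0855]
honey [ 0.4755 -0.2965  0.093 ]
sp1 [ 0.4777 -0.2121  0.114 ]
sp2 [ 0.4647 -0.382   0.114 ]
TL [ 0.5674 -0.0597  0.026 ]
TR [ 0.5369 -0.4597  0.026 ]
BL [ 0.4164 -0.05    0.026 ]
BR [ 0.3866 -0.4473  0.026 ]
oil [0.6259 0.0272 0.271 ]
mill [0.4441 0.3878 0.15  ]
sTL [0.7074 0.1899 0.053 ]
sBL [0.6461 0.3193 0.053 ]
sBR [0.4341 0.0605 0.053 ]
sFL [0.3684 0.1898 0.053 ]
side salt [0.6257 0.219  0.165 ]
side knob [0.463 0.153 0.099]
side honey [ 0.4731 -0.2969  0.093 ]
side sp1 [ 0.4759 -0.2151  0.114 ]
side sp2 [ 0.4616 -0.3818  0.114 ]
side pan [0.6072 0.2238 0.0855]
0.1615701460811631 25.037730873438203
zero 0.059604255080402804 31.88309773908352
ptr 0.050356465086897464 3.4263006778878426
[ 0.4768 -0.2542  0.026 ] [0.0304 0.4    0.    ] [ 0.1509 -0.0097  0.    ]
salt [0.6245 0.2202 0.1749]
knob [0.4676 0.1589 0.0991]
pan [0.6077 0.219  0.1231]
honey [ 0.4752 -0.2952  0.0956]
sp1 [ 0.4789 -0.2108  0.1163]
sp2 [ 0.4635 -0.382   0.1173]
oil [0.6266 0.0263 0.2717]
mill [0.4443 0.3857 0.1538]
```

```bash
cat >> h.py <<'E'
from scipy.spatial.transform import Rotation as Ro
np.set_printoptions(precision=4,suppress=True)
def Rt(s): return Ro.from_euler('xyz',s["ee_rot"],degrees=True).as_matrix()
def go(target,jaw,s=None):
    "jaw: world angle deg of tool y (mod 180); prints total shift in tool axes (mm) and turn about tool x (deg)+tilt"
    s=s or robot.state(); R=Rt(s)
    j=np.radians(jaw); best=None
    for k in(0,np.pi):
        y=np.array([np.cos(j+k),np.sin(j+k),0]);x=np.array([0,0,-1.]);z=np.cross(x,y)
        G=np.stack([x,y,z],1); rv=np.degrees(Ro.from_matrix(R.T@G).as_rotvec())
        if best is None or np.linalg.norm(rv)<np.linalg.norm(best):best=rv
    d=R.T@(np.array(target)-s["tcp_pos"])*1000
    print("shift mm",d,"rotvec",best,"| tcp",s["tcp_pos"],"q7",s["q"][6],"jaw",np.degrees(np.arctan2(R[1,1],R[0,1])),"F",s["force"],"w",s["width"],"t",s["clock"])
E
python3 - <<'E'
from h import *
s=robot.state();print(Rt(s))
go((.52,0,.231),0);go((.6255,.22,.231),0)
E
```

```text
[[-0.0005  0.3182 -0.948 ]
 [ 0.0011 -0.948  -0.3182]
 [-1.     -0.0012  0.0001]]
shift mm [   0.2046 -509.1905 -492.9837] rotvec [-71.4479  -0.0381   0.0616] | tcp [ 0.2146 -0.6396  0.2306] q7 -3.844435499988914 jaw -71.44792968524234 F [-0.4044 -0.0995 -0.4511] w 0.08561594520832984 t 0.1
shift mm [   0.3973 -684.1915 -662.998 ] rotvec [-71.4479  -0.0381   0.0616] | tcp [ 0.2146 -0.6396  0.2306] q7 -3.844435499988914 jaw -71.44792968524234 F [-0.4044 -0.0995 -0.4511] w 0.08561594520832984 t 0.1
```

>>> drive_tool(commands=[[0,-10,-40,-3.7,0,0,0],[0,-10,-40,-3.7,0,0,0],[0,-10,-40,-3.7,0,0,0],[0,-10,-40,-3.8,0,0,0],[0,-10,-40,-3.8,0,0,0],[0,-10,-40,-4,0,0,0],[0,-10,-40,-4,0,0,0],[0,-10,-40,-4,0,0,0]])

```text
clock: 0.77
tcp_pos: [0.4434, -0.4046, 0.231]
ee_rot: [-102.6, 90.0, 126.9]
force: [1.6, -0.2, -1.0]
width: 0.0855
```

```bash
python3 - <<'E'
from h import *
go((.50,.03,.231),0);go((.6255,.22,.231),0)
E
```

```text
shift mm [   0.1253 -239.4525 -367.0605] rotvec [-40.5422  -0.0118   0.0183] | tcp [ 0.4434 -0.4046  0.231 ] q7 -6.953951915932804 jaw -40.54221543828141 F [ 1.6332 -0.1588 -1.0062] w 0.0855221221661374 t 0.7667
shift mm [   0.1538 -267.5832 -593.0227] rotvec [-40.5422  -0.0118   0.0183] | tcp [ 0.4434 -0.4046  0.231 ] q7 -6.953951915932804 jaw -40.54221543828141 F [ 1.6332 -0.1588 -1.0062] w 0.0855221221661374 t 0.7667
```

>>> drive_tool(commands=[[0,-10,-38,-4,0,0,0],[0,-10,-38,-4,0,0,0],[0,-10,-38,-4,0,0,0],[0,-10,-38,-4,0,0,0],[0,-10,-38,-4,0,0,0],[0,-10,-38,-4,0,0,0],[0,-10,-38,-4,0,0,0],[0,-10,-38,-4,0,0,0]])

```text
clock: 1.43
tcp_pos: [0.5068, -0.1009, 0.2311]
ee_rot: [-125.7, 90.0, 135.8]
force: [0.8, 0.7, -0.0]
width: 0.0851
```

```bash
python3 - <<'E'
from h import *
go((.50,.1,.231),0);go((.6255,.22,.231),0)
E
```

```text
shift mm [   0.1824  -36.5373 -197.647 ] rotvec [-8.5438 -0.0083  0.0099] | tcp [ 0.5068 -0.1009  0.2311] q7 -9.310920091188045 jaw -8.543781205732882 F [ 0.7526  0.6958 -0.0243] w 0.08511025026841611 t 1.4333
shift mm [   0.181    69.7421 -334.9603] rotvec [-8.5438 -0.0083  0.0099] | tcp [ 0.5068 -0.1009  0.2311] q7 -9.310920091188045 jaw -8.543781205732882 F [ 0.7526  0.6958 -0.0243] w 0.08511025026841611 t 1.4333
```

>>> drive_tool(commands=[[0,-4,-38,-1.1,0,0,0],[0,-4,-38,-1.1,0,0,0],[0,-3,-38,-1.1,0,0,0],[0,-2,-38,-1.1,0,0,0],[0,0,-38,-1.1,0,0,0],[0,5,-38,-1.1,0,0,0],[0,20,-30,-1.0,0,0,0],[0,25,-25,-1.0,0,0,0]])

```text
clock: 2.1
tcp_pos: [0.5689, 0.1818, 0.2316]
ee_rot: [94.2, 90.0, 4.2]
force: [0.7, -0.5, 0.5]
width: 0.0857
```

```bash
python3 - <<'E'
from h import *
go((.6255,.22,.21),0);go((.6255,.22,.1115),0)
E
```

```text
shift mm [ 21.6326  56.6414 -38.188 ] rotvec [ 0.0318 -0.0011 -0.0143] | tcp [0.5689 0.1818 0.2316] q7 -34.447471133817274 jaw 0.031807861035758805 F [ 0.7014 -0.4505  0.5432] w 0.08567126546203019 t 2.1
shift mm [120.1326  56.6168 -38.1862] rotvec [ 0.0318 -0.0011 -0.0143] | tcp [0.5689 0.1818 0.2316] q7 -34.447471133817274 jaw 0.031807861035758805 F [ 0.7014 -0.4505  0.5432] w 0.08567126546203019 t 2.1
```

>>> drive_tool(commands=[[0,20,-14,0,0,0,0],[0,20,-14,0,0,0,0],[0,16,-10,0,0,0,0],[10,0,0,0,0,0,0],[20,0,0,0,0,0,0],[20,0,0,0,0,0,0],[20,0,0,0,0,0,0],[10,0,0,0,0,0,0]])

```text
clock: 2.77
tcp_pos: [0.6241, 0.2158, 0.1484]
ee_rot: [-68.0, 89.8, -158.2]
force: [-0.7, -0.3, -0.2]
width: 0.0853
```

```bash
python3 - <<'E'
from h import *
go((.6255,.22,.1115),0)
import cv2
for n in("top","side"):
    p,d=eyes.read_camera(n); c=p[130:290,120:300] if n=="top" else p[190:330,200:380]
    cv2.imwrite(f"pics/{n}1.png",cv2.resize(c[:,:,::-1],None,fx=3,fy=3,interpolation=cv2.INTER_CUBIC))
E
```

```text
shift mm [36.908   1.484  -4.2548] rotvec [-0.1544  0.0717  0.1783] | tcp [0.6241 0.2158 0.1484] q7 -39.00911224680741 jaw -0.15448436706075364 F [-0.6973 -0.3315 -0.242 ] w 0.08525352808231693 t 2.7667
```

View pics/side1.png

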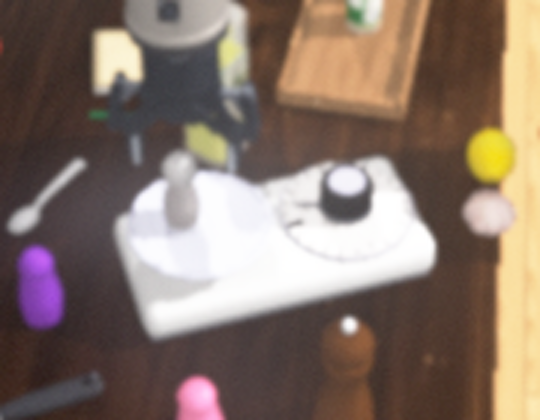

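```bash
python3 - <<'E'
from h import *
s=robot.state();print(s["tcp_pos"],s["clock"])
for z in(.1484,.1615,.1755,.21):
  print(z,[(proj("side",(.624+dx,.2158,z))-[200,190])*3 for dx in(-.043,0,.043)])
E
```

```text
[0.6243 0.216  0.1493] 2.8667
0.1484 [array([225.4576, 175.8724]), array([182.8349, 171.914 ]), array([140.4596, 167.9785])]
0.1615 [array([225.2112, 166.4254]), array([182.3542, 162.4727]), array([139.7474, 158.5432])]
0.1755 [array([224.9447, 156.2132]), array([181.8346, 152.2672]), array([138.9776, 148.3443])]
0.21 [array([224.2744, 130.5215]), array([180.5274, 126.5937]), array([137.041 , 122.6894])]
```

View pics/top1.png

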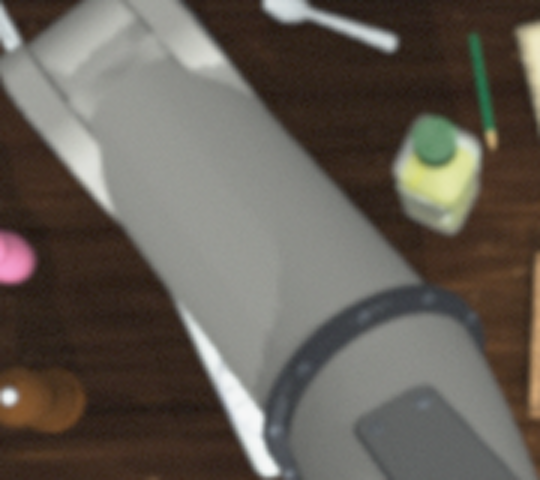

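The side view shows the fingertips at (135,160) and (232,167), one on each side of the shaker at (180,185). That matches the projection, so I'll descend and grip.

>>> drive_tool(commands=[[0,1,-4,0,0,0,0],[12,0,0,0,0,0,0],[14,0,0,0,0,0,0],[11,0,0,0,0,0,0],[0,0,0,0,0,0,1],[0,0,0,0,0,0,1],[0,0,0,0,0,0,1],[0,0,0,0,0,0,1]])

```text
clock: 3.53
tcp_pos: [0.6269, 0.2209, 0.1149]
ee_rot: [116.5, 89.9, 26.3]
force: [0.3, 0.4, 1.0]
width: 0.0386
```

>>> drive_tool(commands=[[0,0,0,0,0,0,1],[0,0,0,0,0,0,1],[0,0,0,0,0,0,1],[0,0,0,0,0,0,1],[0,0,0,0,0,0,1],[0,0,0,0,0,0,1],[0,0,0,0,0,0,1],[0,0,0,0,0,0,1]])

```text
clock: 4.2
tcp_pos: [0.6266, 0.2207, 0.1144]
ee_rot: [145.0, 90.0, 54.8]
force: [1.2, 0.1, 1.5]
width: 0.0381
```

```bash
python3 - <<'E'
from h import *
go((.6255,.22,.231),0)
E
```

```text
shift mm [-116.6164   -1.0556    0.7252] rotvec [-0.1547 -0.0065 -0.0046] | tcp [0.6266 0.2207 0.1144] q7 -40.445183531023005 jaw -0.15469814853708125 F [1.208  0.0969 1.5315] w 0.03808936990704036 t 4.2
```

>>> drive_tool(commands=[[-8,0,0,0,0,0,1],[-15,0,0,0,0,0,1],[-20,0,0,0,0,0,1],[-22,0,0,0,0,0,1],[-22,0,0,0,0,0,1],[-20,0,0,0,0,0,1],[-15,-15,10,0,0,0,1],[0,-25,15,0,0,0,1]])

```text
clock: 4.87
tcp_pos: [0.5882, 0.1976, 0.2407]
ee_rot: [120.8, 89.7, 30.7]
force: [0.3, -0.0, -0.7]
width: 0.0377
```

```bash
python3 - <<'E'
from h import *
go((.487,-.1225,.231),-4)
E
```

```text
shift mm [   8.2441 -100.6534  320.329 ] rotvec [ 3.8951 -0.1769 -0.2746] | tcp [0.5882 0.1976 0.2407] q7 -35.52462050467984 jaw -0.10529521596119829 F [ 0.2613 -0.0278 -0.6661] w 0.037747197158527146 t 4.8667
```

>>> drive_tool(commands=[[0,-27,22,0.5,0,0,1],[0,-27,24,0.5,0,0,1],[0,-22,30,0.5,0,0,1],[0,-8,36,0.5,0,0,1],[0,-2,38,0.5,0,0,1],[0,-2,38,0.5,0,0,1],[0,-2,36,0.5,0,0,1],[0,0,34,0.4,0,0,1]])

```text
clock: 5.53
tcp_pos: [0.4865, -0.0625, 0.2379]
ee_rot: [73.2, 89.9, -20.9]
force: [1.4, 0.2, -1.3]
width: 0.038
```

```bash
python3 - <<'E'
from h import *
go((.487,-.1225,.231),-4)
E
```

```text
shift mm [ 6.9623  4.7621 59.8399] rotvec [-0.0877  0.0257 -0.0849] | tcp [ 0.4865 -0.0625  0.2379] q7 -8.391252811068588 jaw -4.087680033193078 F [ 1.4408  0.2208 -1.253 ] w 0.038021037325305075 t 5.5333
```

>>> drive_tool(commands=[[0,2,28,0,0,0,1],[0,2,22,0,0,0,1],[0,0,8,0,0,0,1],[10,0,0,0,0,0,1],[25,0,0,0,0,0,1],[30,0,0,0,0,0,1],[30,0,0,0,0,0,1],[20,0,0,0,0,0,1]])

```text
clock: 6.2
tcp_pos: [0.4862, -0.1171, 0.1193]
ee_rot: [-127.1, 89.9, 138.9]
force: [0.0, -0.4, -1.4]
width: 0.0379
```

```bash
python3 - <<'E'
from h import *
import cv2
for n in("top","side"):
    p,d=eyes.read_camera(n); c=p[170:300,270:460] if n=="top" else p[120:260,260:400]
    cv2.imwrite(f"pics/{n}2.png",cv2.resize(c[:,:,::-1],None,fx=4,fy=4,interpolation=cv2.INTER_CUBIC))
go((.487,-.1225,.037),-4)
E
```

```text
shift mm [81.8233  2.4875  5.496 ] rotvec [ 0.0583 -0.0869  0.2755] | tcp [ 0.4853 -0.117   0.1188] q7 -6.591042109322922 jaw -3.9415061093632144 F [ 1.1342  0.1383 -0.3249] w 0.037926912212782056 t 6.3
```

View pics/side2.png

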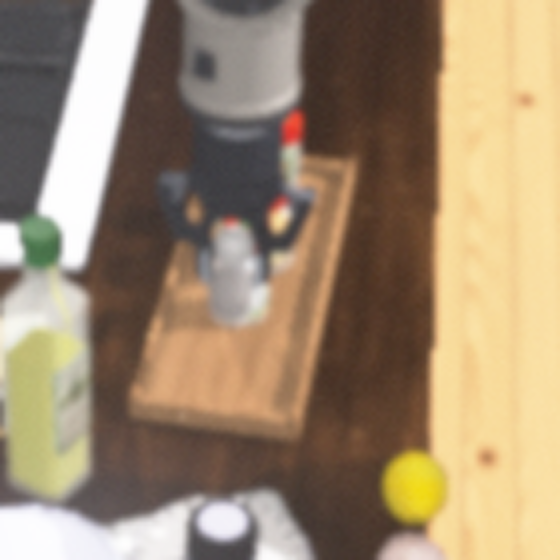

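>>> drive_tool(commands=[[0,2,5,0,0,0,1],[15,0,0,0,0,0,1],[20,0,0,0,0,0,1],[18,0,0,0,0,0,1],[12,0,0,0,0,0,1],[8,0,0,0,0,0,1],[4,0,0,0,0,0,1],[0,0,0,0,0,0,1]])

```text
clock: 6.97
tcp_pos: [0.489, -0.1238, 0.0445]
ee_rot: [119.4, 90.0, 25.4]
force: [0.2, 1.0, -1.3]
width: 0.0378
```

```bash
python3 - <<'E'
from h import *
go((.487,-.1225,.037),-4)
E
```

```text
shift mm [ 7.4834 -2.0938 -1.1947] rotvec [-0.0468 -0.004  -0.0071] | tcp [ 0.489  -0.1238  0.0445] q7 -10.120276391008293 jaw -4.046779818666338 F [ 0.184   0.9915 -1.3348] w 0.03778770380346071 t 6.9667
```

>>> drive_tool(commands=[[4,-1,0,0,0,0,1],[1,0,0,0,0,0,1],[1,0,0,0,0,0,1],[0,0,0,0,0,0,1],[0,0,0,0,0,0,1],[0,0,0,0,0,0,1],[0,0,0,0,0,0,1],[0,0,0,0,0,0,1]])

```text
clock: 7.63
tcp_pos: [0.4878, -0.1238, 0.0384]
ee_rot: [107.2, 90.0, 13.1]
force: [0.4, -0.1, -0.3]
width: 0.0377
```

>>> drive_tool(commands=[[0.7,0,0,0,0,0,1],[0.7,0,0,0,0,0,1],[0,0,0,0,0,0,1],[0,0,0,0,0,0,1],[0,0,0,0,0,0,1],[0,0,0,0,0,0,1],[0,0,0,0,0,0,1],[0,0,0,0,0,0,1]])

```text
clock: 8.3
tcp_pos: [0.488, -0.1239, 0.038]
ee_rot: [45.9, 90.0, -48.1]
force: [-6.7, 2.4, 25.9]
width: 0.0377
```

Contact with the tray floor came at TCP z 0.038. I'll back off slightly and release.

>>> drive_tool(commands=[[-0.6,0,0,0,0,0,1],[0,0,0,0,0,0,1],[0,0,0,0,0,0,0.4],[0,0,0,0,0,0,0.2],[0,0,0,0,0,0,0],[0,0,0,0,0,0,0],[0,0,0,0,0,0,0],[0,0,0,0,0,0,0]])

```text
clock: 8.97
tcp_pos: [0.4877, -0.1238, 0.0375]
ee_rot: [-145.5, 90.0, 120.4]
force: [-0.5, 0.1, -0.6]
width: 0.0853
```

>>> drive_tool(commands=[[-5,0,0,0,0,0,0],[-15,0,0,0,0,0,0],[-25,0,0,0,0,0,0],[-30,0,0,0,0,0,0],[-30,0,0,0,0,0,0],[-25,0,0,0,0,0,0],[-15,0,15,0,0,0,0],[0,0,25,0,0,0,0]])

```text
clock: 9.63
tcp_pos: [0.4869, -0.1623, 0.1866]
ee_rot: [82.7, 89.7, -11.1]
force: [0.2, -0.0, 1.1]
width: 0.0852
```

```bash
python3 - <<'E'
from h import *
import cv2
for n in("top","side"):
    p,d=eyes.read_camera(n); c=p[170:300,270:460] if n=="top" else p[120:260,260:400]
    cv2.imwrite(f"pics/{n}3.png",cv2.resize(c[:,:,::-1],None,fx=4,fy=4,interpolation=cv2.INTER_CUBIC))
go((.4745,-.2965,.036),-4)
E
```

```text
shift mm [147.9138  -0.7694 129.5109] rotvec [-0.2641  0.0913 -0.0938] | tcp [ 0.4847 -0.1672  0.1837] q7 1.475790415626655 jaw -4.264050285256692 F [-0.3097 -0.2578 -0.2022] w 0.08508508654208985 t 9.7333
```

View pics/side3.png

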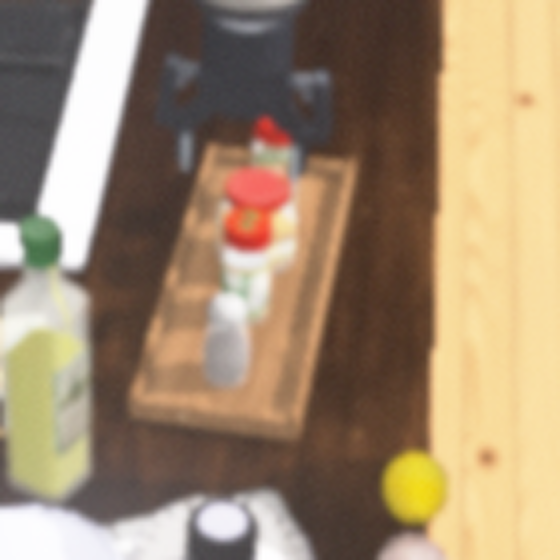

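>>> drive_tool(commands=[[0,0,38,0,0,0,0],[0,0,38,0,0,0,0],[0,-1,34,0,0,0,0],[0,0,15,0,0,0,0],[10,0,4,0,0,0,0],[20,0,0,0,0,0,0],[20,0,0,0,0,0,0],[10,0,0,0,0,0,0]])

```text
clock: 10.4
tcp_pos: [0.4739, -0.2908, 0.1201]
ee_rot: [-126.8, 89.8, 139.2]
force: [0.5, 0.4, -0.2]
width: 0.0853
```

```bash
python3 - <<'E'
from h import *
go((.4745,-.2965,.036),-4)
import cv2
for n in("side",):
    p,d=eyes.read_camera(n); c=p[80:220,260:400]
    cv2.imwrite(f"pics/{n}4.png",cv2.resize(c[:,:,::-1],None,fx=4,fy=4,interpolation=cv2.INTER_CUBIC))
go((.4745,-.2965,.036),-4)
E
```

```text
shift mm [84.0996  1.2115  5.8059] rotvec [-0.0082 -0.099   0.1322] | tcp [ 0.4739 -0.2908  0.1201] q7 13.211224624506078 jaw -4.008041857007496 F [ 0.5443  0.4266 -0.2246] w 0.08525588928239959 t 10.4
shift mm [83.1186  1.7909  6.0819] rotvec [ 0.0095 -0.1367  0.2172] | tcp [ 0.4734 -0.2905  0.1191] q7 13.212444551623443 jaw -3.9902238532810745 F [-0.887   0.9998 -2.1524] w 0.08494920320648097 t 10.45
```

View pics/side4.png

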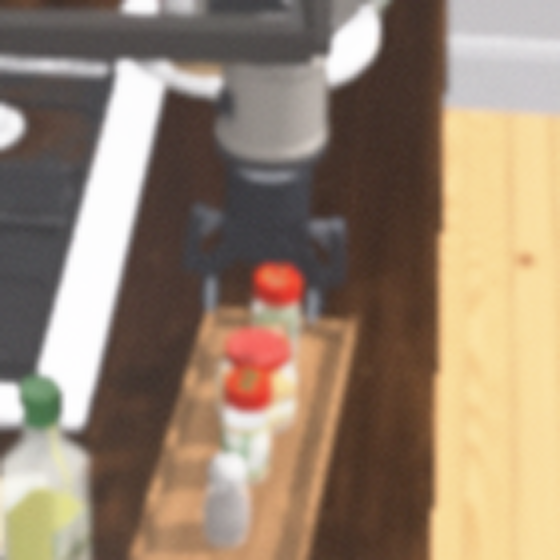

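>>> drive_tool(commands=[[0,1,5,0,0,0,0],[12,0,0,0,0,0,0],[14,0,0,0,0,0,0],[16,0,0,0,0,0,0],[16,0,0,0,0,0,0],[14,0,0,0,0,0,0],[8,0,0,0,0,0,0],[0,0,0,0,0,0,0]])

```text
clock: 11.12
tcp_pos: [0.475, -0.297, 0.0414]
ee_rot: [-120.4, 89.9, 145.6]
force: [0.5, 0.4, 0.8]
width: 0.0853
```

```bash
python3 - <<'E'
from h import *
go((.4745,-.2965,.036),-4)
E
```

```text
shift mm [ 5.4308 -0.5783 -0.5011] rotvec [-0.042 -0.044  0.075] | tcp [ 0.475  -0.297   0.0414] q7 11.035903605988755 jaw -4.042010895830684 F [0.4524 0.3944 0.8225] w 0.0852932810963503 t 11.1167
```

>>> drive_tool(commands=[[4,0,0,0,0,0,0],[3,0,0,0,0,0,0],[0,0,0,0,0,0,0],[0,0,0,0,0,0,1],[0,0,0,0,0,0,1],[0,0,0,0,0,0,1],[0,0,0,0,0,0,1],[0,0,0,0,0,0,1]])

```text
clock: 11.78
tcp_pos: [0.4758, -0.2975, 0.0369]
ee_rot: [52.3, 89.9, -41.8]
force: [-4.6, 3.1, 16.9]
width: 0.0739
```

>>> drive_tool(commands=[[0,0,0,0,0,0,1],[0,0,0,0,0,0,1],[0,0,0,0,0,0,1],[-1,0,0,0,0,0,1],[-2,0,0,0,0,0,1],[-5,0,0,0,0,0,1],[-10,0,0,0,0,0,1],[-10,0,0,0,0,0,1]])

```text
clock: 12.45
tcp_pos: [0.4753, -0.2973, 0.0643]
ee_rot: [-130.5, 90.0, 135.4]
force: [0.1, -1.0, -1.8]
width: 0.0733
```

>>> drive_tool(commands=[[-10,0,0,0,0,0,1],[-20,0,0,0,0,0,1],[-30,0,0,0,0,0,1],[-30,0,0,0,0,0,1],[-30,0,0,0,0,0,1],[-30,0,0,0,0,0,1],[-15,0,0,0,0,0,1],[0,0,0,0,0,0,1]])

```text
clock: 13.12
tcp_pos: [0.4769, -0.2981, 0.2335]
ee_rot: [63.4, 89.6, -30.7]
force: [0.2, -0.4, -2.5]
width: 0.0735
```

```bash
python3 - <<'E'
from h import *
import cv2
for n in("side",):
    p,d=eyes.read_camera(n); c=p[80:220,260:400]
    cv2.imwrite(f"pics/{n}5.png",cv2.resize(c[:,:,::-1],None,fx=4,fy=4,interpolation=cv2.INTER_CUBIC))
go((.50,.0,.235),0)
E
```

```text
shift mm [  -4.4776    2.766  -298.6649] rotvec [-4.0576  0.1114 -0.198 ] | tcp [ 0.4761 -0.2977  0.2311] q7 16.505307712152593 jaw -4.057404606185674 F [ 0.1832 -0.9266 -3.0366] w 0.07362513701939015 t 13.1667
```

View pics/side5.png

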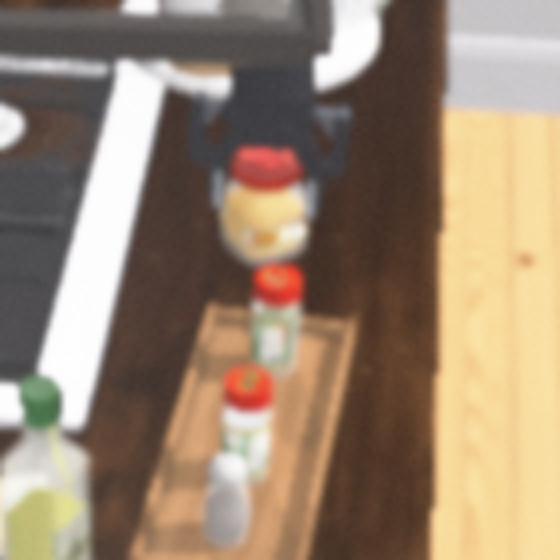

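```bash
python3 - <<'E'
from h import *
F=[]
import cv2
for i in range(4):
    p,d=eyes.read_camera("side"); F.append(robot.state()["force"])
s=robot.state();t=s["tcp_pos"];print(t,np.mean(F,0),np.std(F,0))
c=p[100:160,300:350];cv2.imwrite("pics/s6.png",cv2.resize(c[:,:,::-1],None,fx=10,fy=10,interpolation=cv2.INTER_CUBIC))
for zo in(-.0285,.085-.0285):
  a=np.linspace(0,2*np.pi,73);e=np.array([proj("side",t+[.0325*np.cos(q),.0325*np.sin(q),zo]) for q in a])
  print((e.min(0)-[300,100])*10,(e.max(0)-[300,100])*10)
E
```

```text
[ 0.4748 -0.2971  0.2275] [ 0.1532  0.2128 -2.6798] [0.4914 0.3524 0.1473]
[161.7378 379.4054] [341.0729 478.0163]
[169.6311 176.6901] [354.3962 272.8602]
```

View pics/s6.png

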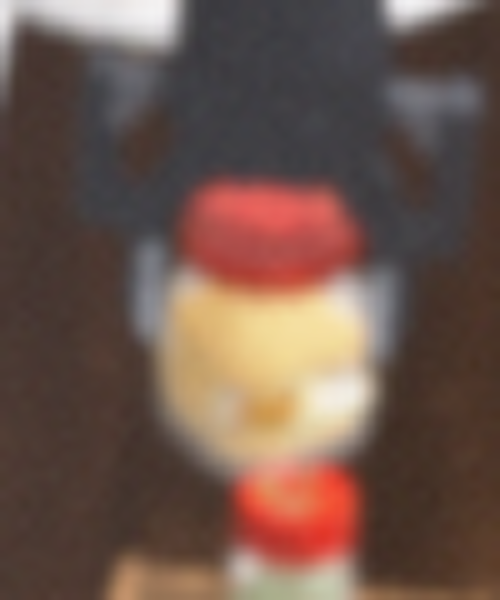

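>>> drive_tool(commands=[[-2,4,-20,-0.5,0,0,1],[-2,4,-32,-0.5,0,0,1],[-2,4,-36,-0.5,0,0,1],[-2,4,-36,-0.5,0,0,1],[-2,3,-36,-0.5,0,0,1],[-2,3,-36,-0.5,0,0,1],[0,3,-36,-0.5,0,0,1],[0,3,-36,-0.5,0,0,1]])

```text
clock: 14.03
tcp_pos: [0.513, -0.0291, 0.2398]
ee_rot: [-99.9, 89.9, 170.0]
force: [1.6, 0.7, -2.7]
width: 0.0739
```

```bash
python3 - <<'E'
from h import *
go((.505,.12,.235),0);go((.61,.2245,.235),0)
E
```

```text
shift mm [   4.8029   -8.0879 -149.1146] rotvec [-0.0311 -0.0134  0.0764] | tcp [ 0.513  -0.0291  0.2398] q7 -9.60946993035469 jaw -0.031070091685716877 F [ 1.6278  0.7051 -2.6684] w 0.07391586792305785 t 14.0333
shift mm [   4.6873   96.8553 -253.6716] rotvec [-0.0311 -0.0134  0.0764] | tcp [ 0.513  -0.0291  0.2398] q7 -9.60946993035469 jaw -0.031070091685716877 F [ 1.6278  0.7051 -2.6684] w 0.07391586792305785 t 14.0333
```

>>> drive_tool(commands=[[0,-5,-36,0,0,0,1],[0,-3,-36,0,0,0,1],[0,0,-36,0,0,0,1],[0,0,-34,0,0,0,1],[0,15,-30,0,0,0,1],[0,25,-26,0,0,0,1],[0,25,-22,0,0,0,1],[0,20,-16,0,0,0,1]])

```text
clock: 14.7
tcp_pos: [0.5915, 0.2074, 0.2392]
ee_rot: [-101.7, 89.9, 168.3]
force: [-0.0, -0.1, -1.4]
width: 0.0736
```

```bash
python3 - <<'E'
from h import *
go((.61,.2245,.135),0)
E
```

```text
shift mm [104.1931  18.7067 -17.0408] rotvec [ 0.034  -0.0194  0.0936] | tcp [0.5915 0.2074 0.2392] q7 -36.80915964884468 jaw 0.03397184966027906 F [-0.0229 -0.0662 -1.4093] w 0.07357296916227297 t 14.7
```

>>> drive_tool(commands=[[0,12,-10,0,0,0,1],[0,4,-3,0,0,0,1],[10,0,0,0,0,0,1],[20,0,0,0,0,0,1],[20,0,0,0,0,0,1],[20,0,0,0,0,0,1],[14,0,0,0,0,0,1],[6,0,0,0,0,0,1]])

```text
clock: 15.37
tcp_pos: [0.6052, 0.2166, 0.1478]
ee_rot: [-65.8, 89.8, -155.9]
force: [0.2, -0.3, -1.7]
width: 0.0737
```

>>> drive_tool(commands=[[0,0,0,0,0,0,1],[0,0,0,0,0,0,1],[0,0,0,0,0,0,1],[0,0,0,0,0,0,1],[0,0,0,0,0,0,1],[0,0,0,0,0,0,1],[0,0,0,0,0,0,1],[0,0,0,0,0,0,1]])

```text
clock: 16.03
tcp_pos: [0.6068, 0.2181, 0.1507]
ee_rot: [114.2, 90.0, 24.2]
force: [-0.8, 1.0, -2.0]
width: 0.0737
```

```bash
python3 - <<'E'
from h import *
import cv2
p,d=eyes.read_camera("side");cv2.imwrite("pics/s7.png",cv2.resize(p[190:330,200:380,::-1],None,fx=4,fy=4,interpolation=cv2.INTER_CUBIC))
go((.61,.2245,.11),0)
E
```

```text
shift mm [40.6708  3.1887 -6.369 ] rotvec [-0.0498 -0.0057 -0.0072] | tcp [0.6068 0.2181 0.1507] q7 -40.33622104604822 jaw -0.04984507657901868 F [ 0.6213  0.8524 -2.5972] w 0.07399523873886134 t 16.0833
```

View pics/s7.png

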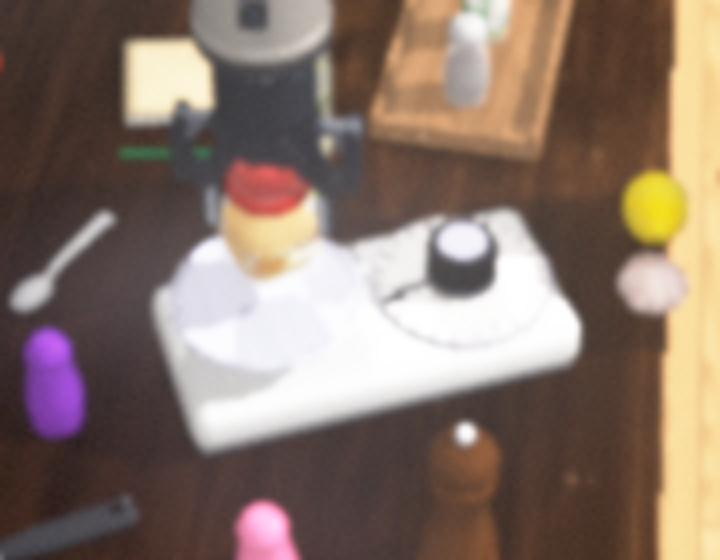

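```bash
python3 - <<'E'
from h import *
import cv2
im=cv2.imread("pics/s7.png")
a=np.linspace(0,2*np.pi,90)
for c,r,z,col in (((.61,.2245),.0725,.088,(0,0,255)),((.466,.156),.068,.060,(0,160,0)),((.466,.156),.027,.099,(255,0,0))):
    for q in a:
        u,v=(proj("side",(c[0]+r*np.cos(q),c[1]+r*np.sin(q),z))-[200,190]+.5)*4-.5
        cv2.circle(im,(int(u),int(v)),1,col,-1)
cv2.imwrite("pics/s8.png",im)
p=cv2.imread("pics/top0.png")[155:300,100:290];p=cv2.resize(p,None,fx=4,fy=4,interpolation=cv2.INTER_CUBIC)
for c,r,z,col in (((.61,.2245),.0725,.0855,(0,0,255)),((.466,.156),.068,.060,(0,160,0)),((.466,.156),.027,.099,(255,0,0))):
    for q in a:
        u,v=(proj("top",(c[0]+r*np.cos(q),c[1]+r*np.sin(q),z))-[100,155]+.5)*4-.5
        cv2.circle(p,(int(u),int(v)),1,col,-1)
cv2.imwrite("pics/s9.png",p)
E
```

```text
(no output)
```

View pics/s8.png

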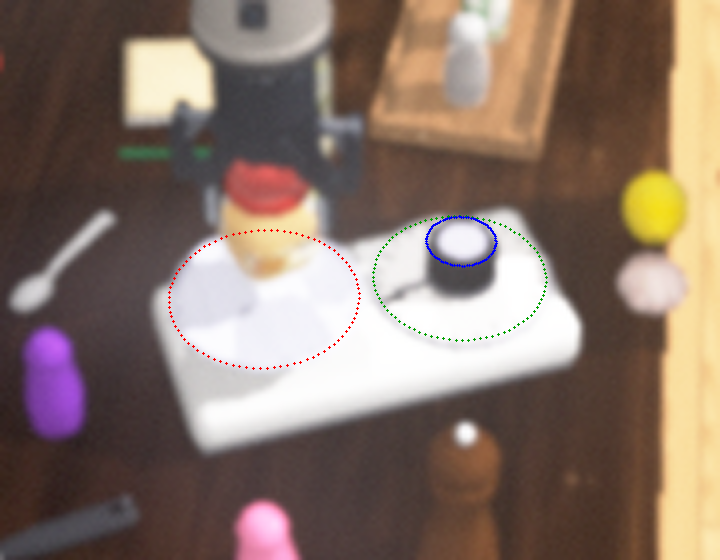

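View pics/s9.png

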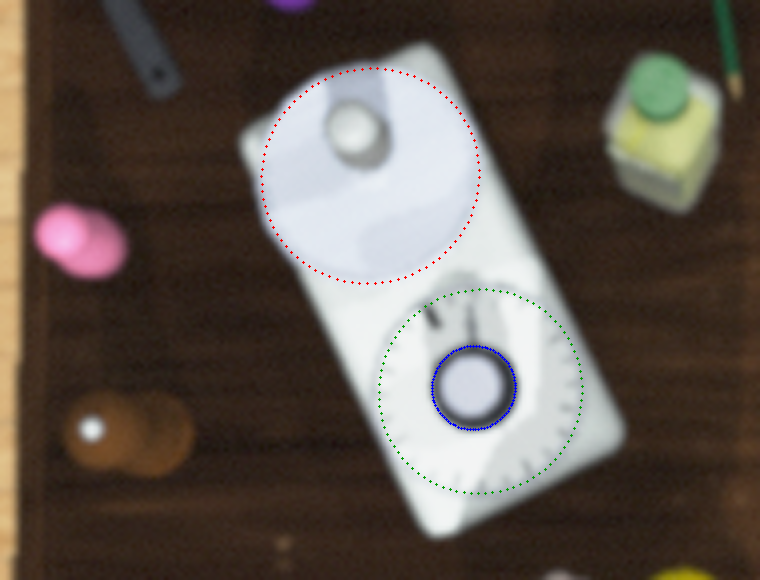

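>>> drive_tool(commands=[[0,2,-4,0,0,0,1],[5,1,-3,0,0,0,1],[8,0,0,0,0,0,1],[8,0,0,0,0,0,1],[6,0,0,0,0,0,1],[3,0,0,0,0,0,1],[0,0,0,0,0,0,1],[0,0,0,0,0,0,1]])

```text
clock: 16.75
tcp_pos: [0.6097, 0.2251, 0.1203]
ee_rot: [-88.2, 90.0, -178.2]
force: [0.3, 0.6, -1.6]
width: 0.0735
```

>>> drive_tool(commands=[[1,0,0,0,0,0,1],[1,0,0,0,0,0,1],[1,0,0,0,0,0,1],[1,0,0,0,0,0,1],[0,0,0,0,0,0,1],[0,0,0,0,0,0,1],[0,0,0,0,0,0,1],[0,0,0,0,0,0,1]])

```text
clock: 17.42
tcp_pos: [0.6098, 0.2251, 0.1166]
ee_rot: [108.6, 90.0, 18.6]
force: [0.6, 0.5, -3.0]
width: 0.0734
```

```bash
python3 - <<'E'
from h import *
import cv2
F=[]
for i in range(3):
  p,d=eyes.read_camera("side");F.append(robot.state()["force"])
print(np.mean(F,0))
cv2.imwrite("pics/s10.png",cv2.resize(p[190:330,200:380,::-1],None,fx=4,fy=4,interpolation=cv2.INTER_CUBIC))
go((.61,.225,.11),0)
E
```

```text
[-0.3187  0.0582 -2.1984]
shift mm [6.5798 0.1683 0.1206] rotvec [-0.05   -0.0059 -0.0043] | tcp [0.6098 0.2251 0.1166] q7 -42.00427602760401 jaw -0.05004452853580625 F [-0.3026  0.342  -2.1399] w 0.07370256500477729 t 17.5667
```

View pics/s10.png

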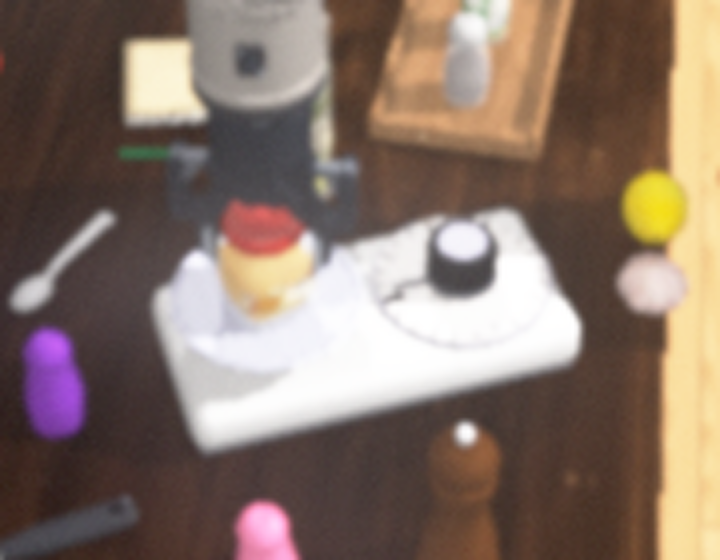

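>>> drive_tool(commands=[[1,0,0,0,0,0,1],[1,0,0,0,0,0,1],[1,0,0,0,0,0,1],[1,0,0,0,0,0,1],[1,0,0,0,0,0,1],[1,0,0,0,0,0,1],[0,0,0,0,0,0,1],[0,0,0,0,0,0,1]])

```text
clock: 18.23
tcp_pos: [0.6099, 0.2252, 0.1106]
ee_rot: [137.3, 90.0, 47.2]
force: [-0.1, -0.1, 0.3]
width: 0.0732
```

```bash
python3 - <<'E'
from h import *
import cv2
F=[]
for i in range(4):
  p,d=eyes.read_camera("side");F.append(robot.state()["force"])
print(np.mean(F,0))
cv2.imwrite("pics/s11.png",cv2.resize(p[230:300,200:340,::-1],None,fx=5,fy=5,interpolation=cv2.INTER_CUBIC))
go((.61,.225,.11),0)
E
```

```text
[ 0.3664  0.0734 -0.1343]
shift mm [0.6364 0.1246 0.1242] rotvec [-0.0506 -0.007  -0.0109] | tcp [0.6099 0.2251 0.1106] q7 -42.21829028043185 jaw -0.050596711136367115 F [ 0.2358  0.5231 -0.3816] w 0.07372406426979447 t 18.4333
```

View pics/s11.png

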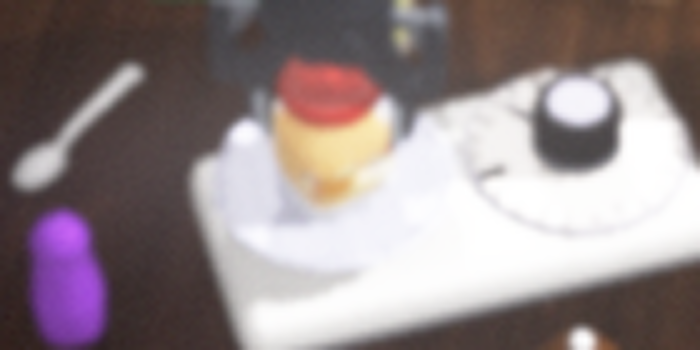

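Force is near zero, so the weight is on the pan, and the pointer has swung clockwise. I'll release and rise.

>>> drive_tool(commands=[[0,0,0,0,0,0,0.1],[0,0,0,0,0,0,0],[0,0,0,0,0,0,0],[0,0,0,0,0,0,0],[0,0,0,0,0,0,0],[0,0,0,0,0,0,0],[-3,0,0,0,0,0,0],[-5,0,0,0,0,0,0]])

```text
clock: 19.1
tcp_pos: [0.6095, 0.225, 0.1184]
ee_rot: [-77.9, 90.0, -168.0]
force: [-0.7, 0.1, 0.4]
width: 0.0853
```

>>> drive_tool(commands=[[-8,0,0,0,0,0,0],[-12,0,0,0,0,0,0],[-20,0,0,0,0,0,0],[-25,0,0,0,0,0,0],[-30,0,0,0,0,0,0],[-30,0,0,0,0,0,0],[-15,-20,10,0,0,0,0],[0,-30,15,0,0,0,0]])

```text
clock: 19.77
tcp_pos: [0.5617, 0.202, 0.2631]
ee_rot: [120.6, 89.6, 30.5]
force: [-0.8, 0.3, -0.1]
width: 0.0855
```

```bash
python3 - <<'E'
from h import *
import cv2
p,d=eyes.read_camera("side")
cv2.imwrite("pics/s12.png",cv2.resize(p[210:330,200:360,::-1],None,fx=5,fy=5,interpolation=cv2.INTER_CUBIC))
go((.466,.156,.23),0)
go((.466,.156,.064),-60)
E
```

```text
shift mm [ 30.9936 -89.2501  42.5111] rotvec [-0.0043  0.0553 -0.0748] | tcp [0.5552 0.1985 0.2611] q7 -36.06352141278004 jaw -0.004242024959109345 F [-1.2289  0.2861  0.2627] w 0.08522311627988774 t 19.8167
shift mm [196.9934 -89.4667  42.3509] rotvec [59.9957  0.011  -0.0968] | tcp [0.5552 0.1985 0.2611] q7 -36.06352141278004 jaw -0.004242024959109345 F [-1.2289  0.2861  0.2627] w 0.08522311627988774 t 19.8167
```

View pics/s12.png

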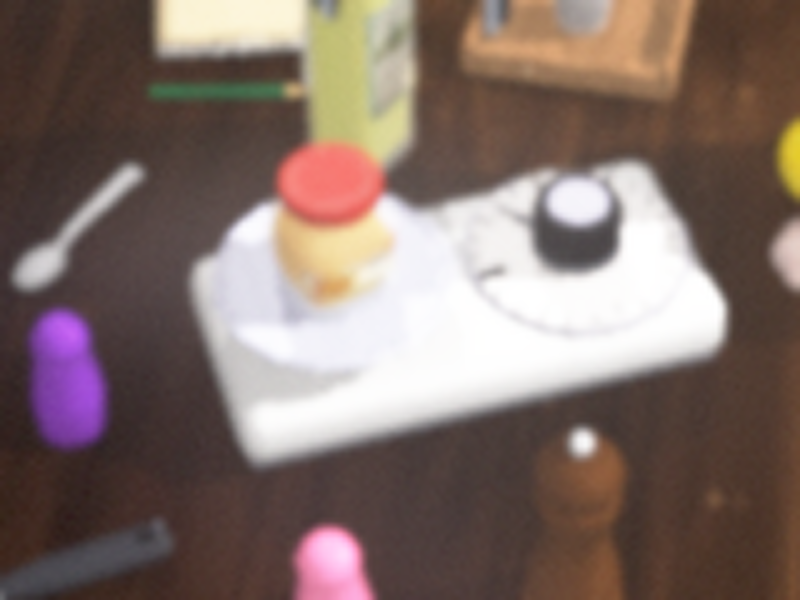

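```bash
python3 - <<'E'
from h import *
import cv2
p,d=eyes.read_camera("side")
x0,y0=245,225
im=cv2.resize(p[y0:y0+60,x0+40:x0+105,::-1],None,fx=12,fy=12,interpolation=cv2.INTER_CUBIC);x0+=40
def pt(r,a,z):
    a=np.radians(a);u,v=proj("side",(.466+r*np.cos(a),.156+r*np.sin(a),z));return (u-x0+.5)*12-.5,(v-y0+.5)*12-.5
for a in range(-60,61,10):
    u,v=pt(.062,a,.062);cv2.circle(im,(int(u),int(v)),2,(0,0,255),-1)
    cv2.putText(im,str(a),(int(u)+4,int(v)),0,.5,(0,0,255),1)
cv2.imwrite("pics/s13.png",im[:600])
E
```

```text
(no output)
```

View pics/s13.png

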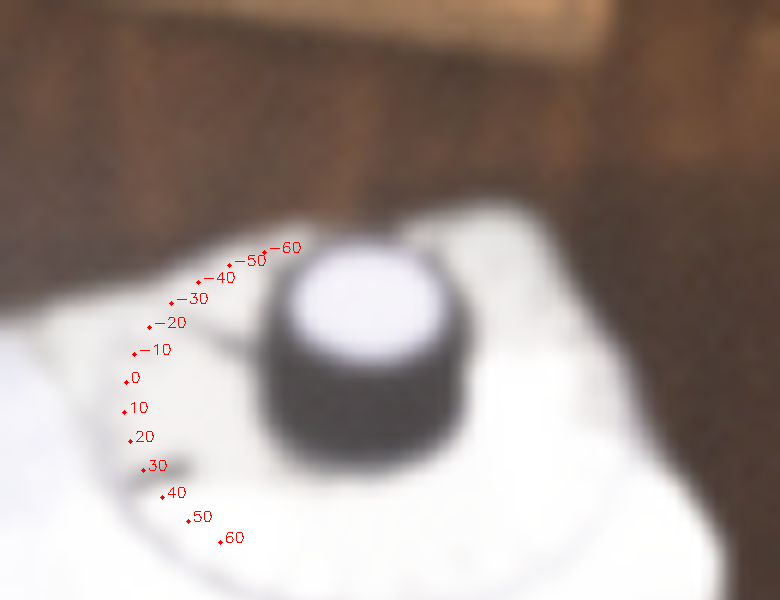

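>>> drive_tool(commands=[[0,-30,15,0,0,0,0],[0,-30,14,0,0,0,0],[0,-20,8,0,0,0,0],[10,-5,2,0,0,0,0],[25,0,0,0,0,0,0],[30,0,0,0,0,0,0],[30,0,0,0,0,0,0],[15,0,0,0,0,0,0]])

```text
clock: 20.53
tcp_pos: [0.4741, 0.161, 0.1463]
ee_rot: [-77.8, 89.9, -167.9]
force: [-0.3, 0.0, -1.0]
width: 0.0855
```

```bash
python3 - <<'E'
from h import *
go((.466,.156,.064),0)
E
```

```text
shift mm [82.3397 -7.9412  4.9681] rotvec [-0.0422  0.02    0.0926] | tcp [0.4741 0.161  0.1463] q7 -38.23138376287993 jaw -0.0421734174350872 F [-0.3428  0.0388 -0.9922] w 0.08550350245137063 t 20.5333
```

>>> drive_tool(commands=[[0,-5,3,0,0,0,0],[5,-2,2,0,0,0,0],[14,0,0,0,0,0,0],[16,0,0,0,0,0,0],[16,0,0,0,0,0,0],[12,0,0,0,0,0,0],[6,0,0,0,0,0,0],[0,0,0,0,0,0,0]])

```text
clock: 21.2
tcp_pos: [0.4676, 0.1561, 0.0792]
ee_rot: [-74.2, 90.0, -164.2]
force: [-0.7, -0.3, 0.2]
width: 0.0858
```

```bash
python3 - <<'E'
from h import *
import cv2
go((.466,.156,.064),0)
p,d=eyes.read_camera("side");cv2.imwrite("pics/s14.png",cv2.resize(p[190:310,220:370,::-1],None,fx=5,fy=5,interpolation=cv2.INTER_CUBIC))
E
```

```text
shift mm [15.2491 -1.5996  0.1363] rotvec [-0.0524  0.0091  0.0322] | tcp [0.4676 0.1561 0.0792] q7 -42.74236758025572 jaw -0.05244781659857808 F [-0.6869 -0.3165  0.1887] w 0.08577565356644368 t 21.2
```

View pics/s14.png

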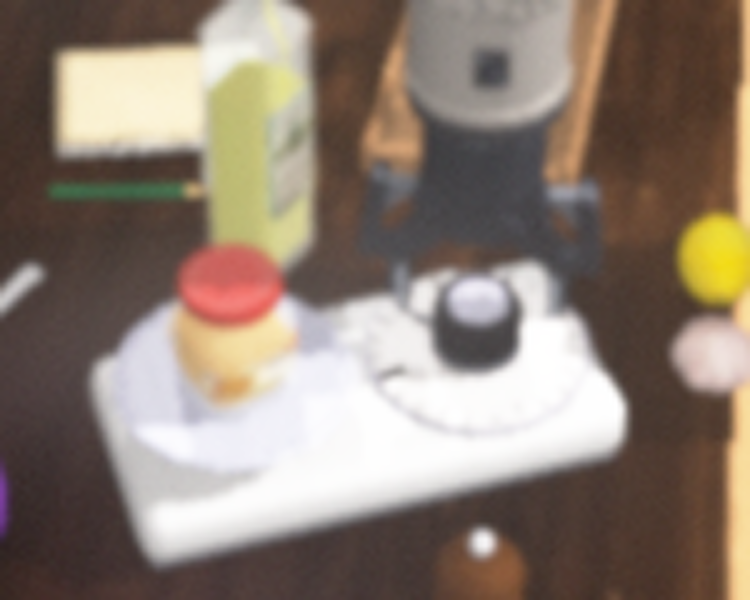

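>>> drive_tool(commands=[[4,-1,0,0,0,0,0],[5,0,0,0,0,0,0],[3,0,0,0,0,0,0],[0,0,0,0,0,0,0],[0,0,0,0,0,0,1],[0,0,0,0,0,0,1],[0,0,0,0,0,0,1],[0,0,0,0,0,0,1]])

```text
clock: 21.92
tcp_pos: [0.4672, 0.1563, 0.0681]
ee_rot: [93.4, 89.9, 3.3]
force: [-2.2, -1.9, 7.9]
width: 0.0527
```

>>> drive_tool(commands=[[0,0,0,0,0,0,1],[0,0,0,0,0,0,1],[0,0,0,0,0,0,1],[0,0,0,0,0,0,1],[0,0,0,0,0,0,1],[0,0,0,0,0,0,1],[0,0,0,0,0,0,1],[0,0,0,0,0,0,1]])

```text
clock: 22.58
tcp_pos: [0.4672, 0.1563, 0.0681]
ee_rot: [96.2, 89.9, 6.2]
force: [-1.2, -0.9, 7.9]
width: 0.0523
```

>>> drive_tool(commands=[[-1,0,0,0,0,0,1],[0,0,0,3,0,0,1],[0,0,0,6,0,0,1],[0,0,0,6,0,0,1],[0,0,0,6,0,0,1],[0,0,0,6,0,0,1],[0,0,0,3,0,0,1],[0,0,0,0,0,0,1]])

```text
clock: 23.25
tcp_pos: [0.466, 0.1565, 0.0683]
ee_rot: [-57.9, 89.9, -178.0]
force: [-3.1, 3.4, -6.0]
width: 0.0521
```

```bash
cat > v.py <<'E'
from h import *
import cv2,sys
go((.466,.156,.064),-60)
p,d=eyes.read_camera("side")
x0,y0=280,220
im=cv2.resize(p[y0:y0+60,x0:x0+65,::-1],None,fx=10,fy=10,interpolation=cv2.INTER_CUBIC)
for a in range(-60,61,10):
    b=np.radians(a);u,v=proj("side",(.466+.062*np.cos(b),.156+.062*np.sin(b),.061));u=(u-x0+.5)*10-.5;v=(v-y0+.5)*10-.5
    cv2.circle(im,(int(u),int(v)),2,(0,0,255),-1);cv2.putText(im,str(a),(int(u)-30,int(v)),0,.4,(0,0,255),1)
cv2.imwrite(sys.argv[1],im)
E
python3 v.py pics/s15.png
```

```text
shift mm [4.3349 0.2523 0.4793] rotvec [29.8321  0.0401  0.0373] | tcp [0.466  0.1565 0.0683] q7 -69.95521014286943 jaw -30.167910586782472 F [-3.0713  3.3502 -5.9664] w 0.05214774373143211 t 23.25
```

View pics/s15.png

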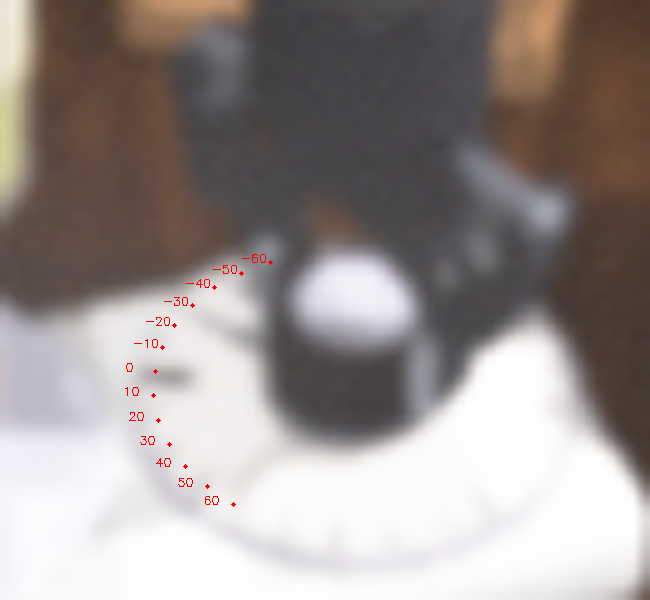

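>>> drive_tool(commands=[[0.5,0,0,4,0,0,1],[0,0,0,6,0,0,1],[0,0,0,6,0,0,1],[0,0,0,4,0,0,1],[0,0,0,2,0,0,1],[0,0,0,0,0,0,1],[0,0,0,0,0,0,1],[0,0,0,0,0,0,1]])

```text
clock: 23.97
tcp_pos: [0.4655, 0.1571, 0.0682]
ee_rot: [-47.2, 89.9, 171.0]
force: [-12.4, 5.7, 9.1]
width: 0.0525
```

```bash
python3 v.py pics/s16.png
```

```text
shift mm [4.2134 1.1783 0.2299] rotvec [8.1701 0.0729 0.0682] | tcp [0.4655 0.1571 0.0682] q7 -88.948683693976 jaw -51.829895921337865 F [-12.4092   5.7281   9.1245] w 0.05254417326043181 t 23.9667
```

View pics/s16.png

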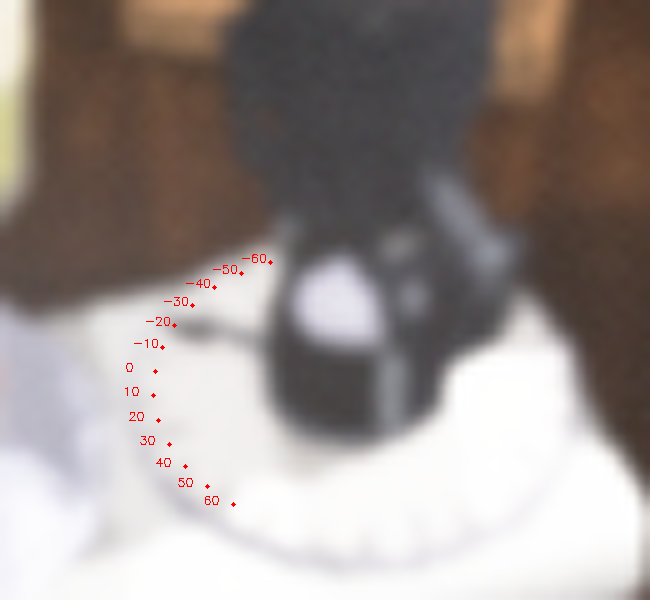

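>>> drive_tool(commands=[[-0.3,-1,0,2,0,0,1],[0,0,0,2,0,0,1],[0,0,0,2,0,0,1],[0,0,0,1,0,0,1],[0,0,0,0,0,0,1],[0,0,0,0,0,0,1],[0,0,0,0,0,0,1],[0,0,0,0,0,0,1]])

```text
clock: 24.68
tcp_pos: [0.4652, 0.1574, 0.0683]
ee_rot: [-32.7, 89.9, 178.4]
force: [-6.8, 4.8, 2.2]
width: 0.0524
```

```bash
python3 v.py pics/s17.png
```

```text
shift mm [4.2696 1.5641 0.034 ] rotvec [1.1378 0.0699 0.0439] | tcp [0.4652 0.1574 0.0683] q7 -95.18004379498251 jaw -58.86224882300255 F [-6.7713  4.8306  2.2039] w 0.052381922582641446 t 24.6833
```

View pics/s17.png

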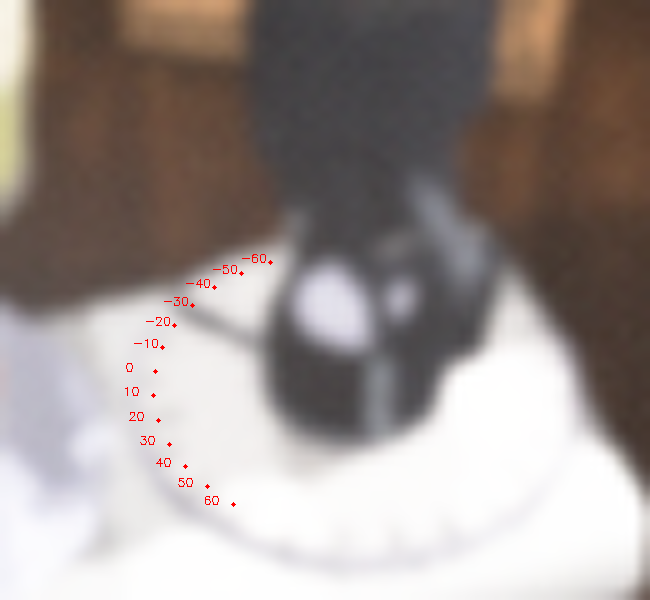

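The bar now lies under the pointer line, ending near (195,315). I'll release, back away and check from above.

>>> drive_tool(commands=[[0,0,0,0,0,0,0.2],[0,0,0,0,0,0,0],[0,0,0,0,0,0,0],[0,0,0,0,0,0,0],[0,0,0,0,0,0,0],[0,0,0,0,0,0,0],[-5,0,0,0,0,0,0],[-10,0,0,0,0,0,0]])

```text
clock: 25.4
tcp_pos: [0.4655, 0.1568, 0.0831]
ee_rot: [-15.1, 89.9, -164.2]
force: [-0.9, 0.2, 0.3]
width: 0.0852
```

>>> drive_tool(commands=[[-15,0,0,0,0,0,0],[-20,0,0,0,0,0,0],[-30,0,0,0,0,0,0],[-30,0,0,0,0,0,0],[-20,0,0,0,0,0,0],[-15,0,0,0,0,0,0],[-5,0,0,0,0,0,0],[0,0,0,0,0,0,0]])

```text
clock: 26.07
tcp_pos: [0.4666, 0.1572, 0.2201]
ee_rot: [165.9, 89.8, 16.8]
force: [-1.1, -0.5, -0.4]
width: 0.0856
```

```bash
python3 v.py pics/s18.png; python3 -c "
from h import *
go((.5,-.12,.25),-20)"
```

```text
shift mm [156.091    0.6265   1.621 ] rotvec [ 0.9494 -0.1563 -0.0379] | tcp [0.4666 0.1572 0.2201] q7 -88.94618105448936 jaw -59.05061029399808 F [-1.0882 -0.5295 -0.4028] w 0.08560538260018538 t 26.0667
shift mm [-31.2429 254.9615 113.4159] rotvec [-39.051   -0.051   -0.0386] | tcp [0.4662 0.157  0.2188] q7 -88.96526506983118 jaw -59.05099653948025 F [0.0575 0.1167 0.0523] w 0.08552771094616664 t 26.1167
```

View pics/s18.png

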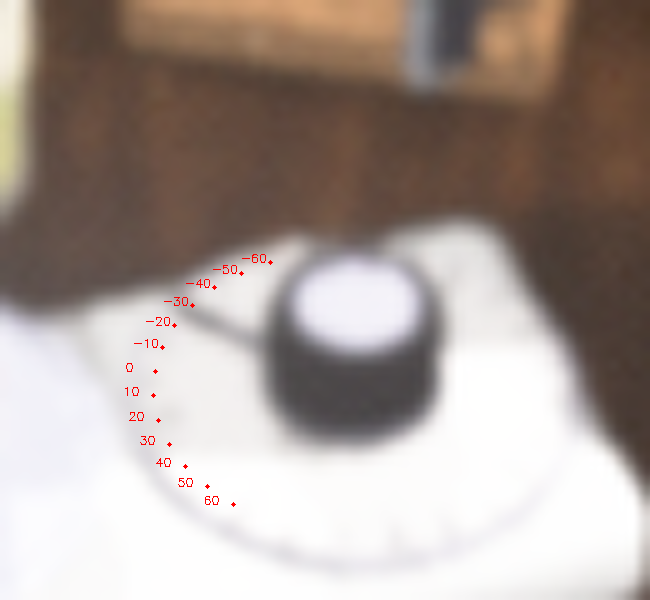

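>>> drive_tool(commands=[[-8,25,11,0,0,0,0],[-8,35,15,0,0,0,0],[-8,37,16,0,0,0,0],[-8,37,16,0,0,0,0],[0,37,16,0,0,0,0],[0,37,16,0,0,0,0],[0,30,14,0,0,0,0],[0,18,9,0,0,0,0]])

```text
clock: 26.78
tcp_pos: [0.5001, -0.1246, 0.249]
ee_rot: [-16.4, 89.9, -165.6]
force: [0.5, 1.0, -0.2]
width: 0.0851
```

>>> drive_tool(commands=[[0,34,14,0,0,0,0],[0,34,14,0,0,0,0],[0,34,14,0,0,0,0],[0,20,8,0,0,0,0],[0,0,0,0,0,0,0],[0,0,0,0,0,0,0],[0,0,0,0,0,0,0],[0,0,0,0,0,0,0]])

```text
clock: 27.45
tcp_pos: [0.5206, -0.2498, 0.2497]
ee_rot: [-67.7, 89.9, 143.4]
force: [-0.6, -0.5, 0.1]
width: 0.0852
```

```bash
python3 - <<'E'
from h import *
import cv2
L=[eyes.read_camera("top")[0].astype(float) for _ in range(4)]
p=np.mean(L,0).astype(np.uint8)[:,:,::-1]
cv2.imwrite("pics/t20.png",p)
cv2.imwrite("pics/t21.png",cv2.resize(p[215:290,180:260],None,fx=8,fy=8,interpolation=cv2.INTER_CUBIC))
p=eyes.read_camera("side")[0]; cv2.imwrite("pics/s20.png",p[:,:,::-1])
print(robot.state()["tcp_pos"])
E
```

```text
[ 0.5208 -0.2505  0.2504]
```

View pics/t20.png

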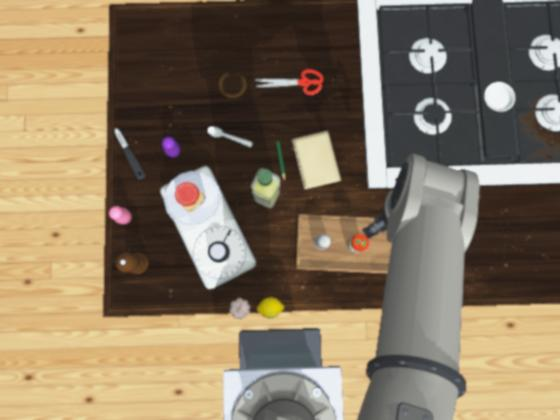

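View pics/t21.png

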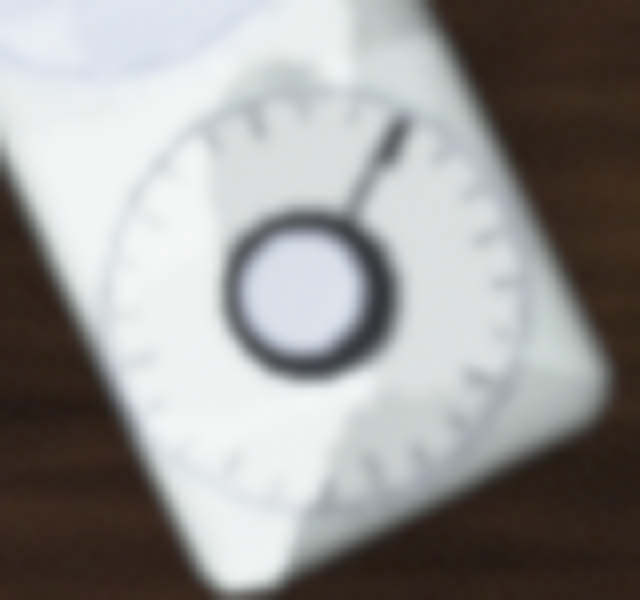

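View pics/s20.png

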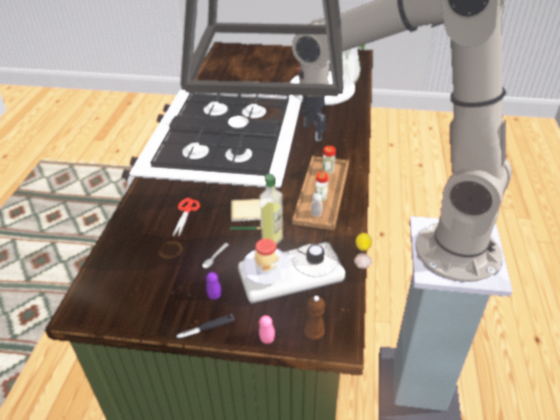

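```bash
python3 - <<'E'
from h import *
import cv2
p=cv2.imread("pics/t20.png")
x0,y0=215,224
im=cv2.resize(p[y0:y0+26,x0:x0+26],None,fx=22,fy=22,interpolation=cv2.INTER_CUBIC)
for a in(-20,-25,-30,-35,-40):
  for r in(.04,.047,.056,.065,.069):
    b=np.radians(a);u,v=proj("top",(.466+r*np.cos(b),.157+r*np.sin(b),.061));cv2.circle(im,(int((u-x0+.5)*22),int((v-y0+.5)*22)),2,(0,0,255) if a%10==0 else (255,0,0),-1)
cv2.imwrite("pics/t22.png",im)
# pan & jar overlay
im=cv2.resize(p[155:220,155:230],None,fx=9,fy=9,interpolation=cv2.INTER_CUBIC)
cv2.imwrite("pics/t23.png",im)
# top lid centroid
hsv=cv2.cvtColor(p,cv2.COLOR_BGR2HSV)
for (a,b,c,d) in((170,160,210,215),(350,230,372,252)):
    h=hsv[b:d,a:c];m=((h[...,0]<8)|(h[...,0]>172))&(h[...,1]>150)
    v,u=np.nonzero(m);print(u.mean()+a,v.mean()+b,ray("top",u.mean()+a,v.mean()+b,.166 if a==170 else .114))
E
```

```text
187.76303317535545 194.69668246445497 [0.6066 0.2225 0.166 ]
359.4577464788732 241.7605633802817 [ 0.4797 -0.2098  0.114 ]
```

View pics/t22.png

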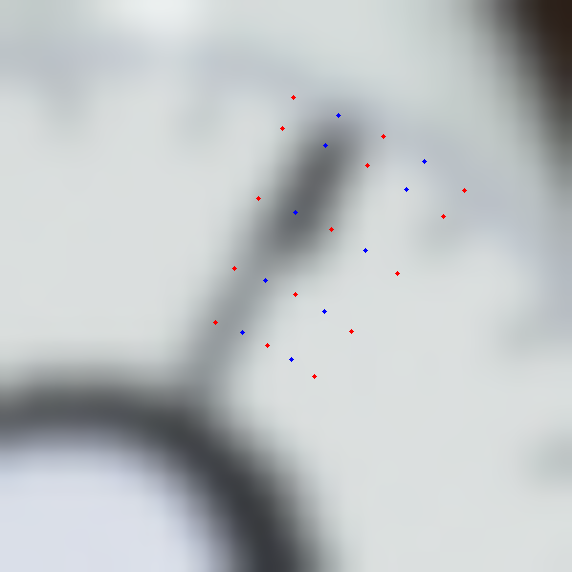

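View pics/t23.png

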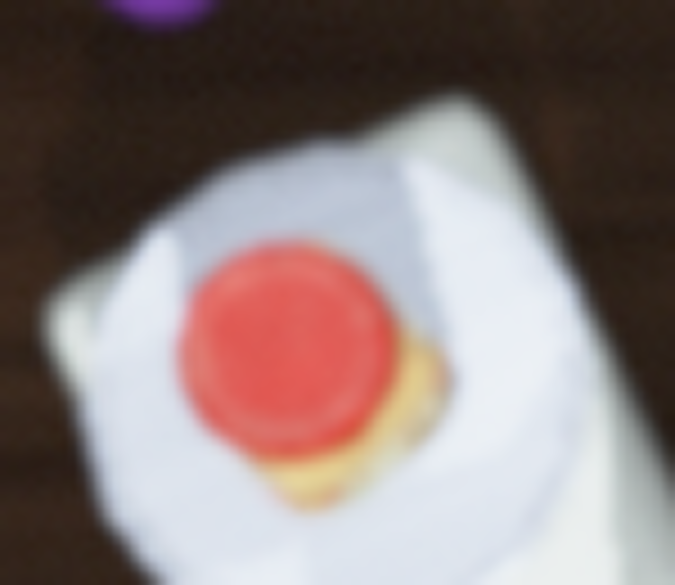

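```bash
cat > f.py <<'E'
from h import *
import cv2
from scipy.optimize import minimize
from scipy.ndimage import map_coordinates
g=cv2.imread("pics/t20.png").astype(float).mean(2)
def samp(cx,cy,r,a,z=.061):
    r,a=np.broadcast_arrays(r,a)
    P=np.stack([cx+r*np.cos(a),cy+r*np.sin(a),np.full(r.shape,z)],-1).reshape(-1,3)
    uv=np.array([proj("top",q) for q in P]); return map_coordinates(g,[uv[:,1],uv[:,0]],order=3).reshape(r.shape)
R=np.linspace(.058,.064,4)[:,None]
k=np.arange(24); k=k[(k!=0)]
def cost(x):
    a=np.radians(x[2]+15*k)[None]
    on=samp(x[0],x[1],R,a);off=.5*(samp(x[0],x[1],R,a+np.radians(7.5))+samp(x[0],x[1],R,a-np.radians(7.5)))
    return np.mean(on-off)
best=min((minimize(cost,[.466+dx,.157+dy,a0],method="Nelder-Mead",options=dict(xatol=1e-5,fatol=1e-3,initial_simplex=[[.466+dx,.157+dy,a0],[.468+dx,.157+dy,a0],[.466+dx,.159+dy,a0],[.466+dx,.157+dy,a0+2]])) for a0 in(-30,-26) for dx in(-.002,.001) for dy in(-.001,.002)),key=lambda m:m.fun)
print(best.x,best.fun)
cx,cy=best.x[:2]
A=np.radians(np.arange(-45,-9,.5))
for lo,hi in((.033,.038),(.038,.043),(.041,.045),(.05,.056),(.056,.062),(.06,.065)):
    pr=samp(cx,cy,np.linspace(lo,hi,5)[:,None],A[None]).mean(0)
    w=np.clip(np.percentile(pr,70)-pr-3,0,None);i=w.argmax();m=abs(A-A[i])<np.radians(9);print(lo,hi,np.degrees((A*w*m).sum()/(w*m).sum()),np.degrees(A[i]),w.max())
E
python3 f.py
```

```text
[  0.4674   0.1579 -27.2936] -14.698071749286441
0.033 0.038 -23.476890718794973 -23.5 57.217225235693746
0.038 0.043 -24.042680046118893 -24.000000000000004 60.46297169239719
0.041 0.045 -24.418410103098363 -24.5 58.82706503100076
0.05 0.056 -26.837036715891273 -27.0 100.07134469402808
0.056 0.062 -26.996212121384627 -27.0 106.51545589107323
0.06 0.065 -26.972712651716794 -27.0 94.53051112353265
```

```bash
python3 - <<'E'
from h import *
import cv2
p=np.mean([eyes.read_camera("side")[0].astype(float) for _ in range(4)],0)[:,:,::-1];cv2.imwrite("pics/s21.png",p.astype(np.uint8))
cv2.imwrite("pics/s22.png",cv2.resize(p.astype(np.uint8)[240:268,288:322],None,fx=20,fy=20,interpolation=cv2.INTER_CUBIC))
E
sed -e 's/t20/s21/;s/"top"/"side"/' f.py > fs.py; sed -i 's/k=k\[(k!=0)\]/k=k[(k!=0)]/' fs.py; python3 fs.py
```

```text
[  0.465    0.1557 -27.3448] -5.117722748582793
0.033 0.038 -40.5333854302423 -44.0 78.59875691309404
0.038 0.043 -41.78050363756089 -45.0 65.74115658043826
0.041 0.045 -43.272995723536326 -45.0 41.031468358404254
0.05 0.056 -26.344264642881054 -26.5 65.42792156307772
0.056 0.062 -26.458377505202506 -26.5 64.78209252108448
0.06 0.065 -26.90003610939127 -27.0 55.4177625738144
```

View pics/s22.png

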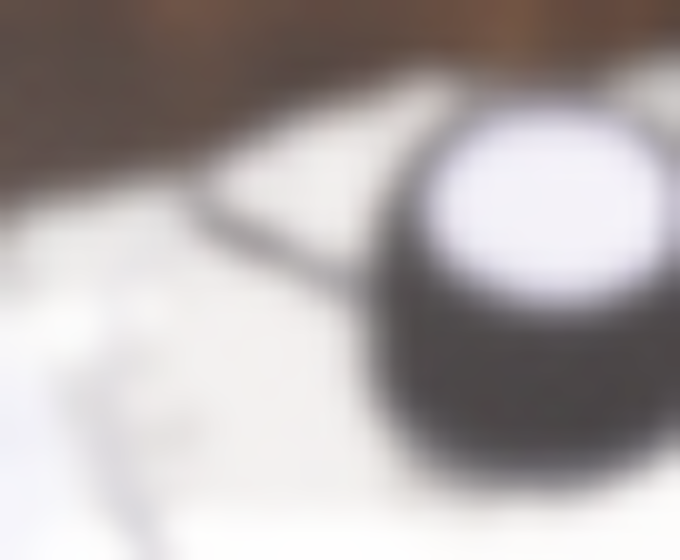

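```bash
sed -i 's/np.arange(-45,-9,.5)/np.arange(-34,-14,.5)/' fs.py; python3 fs.py; sed -e 's/R=np.linspace(.058,.064,4)/R=np.linspace(.060,.066,4)/' f.py|python3 -; python3 - <<'E'
from h import *
print(robot.state()["clock"])
E
```

```text
[  0.465    0.1557 -27.3448] -5.117722748582793
0.033 0.038 -30.25064776382601 -34.0 51.6435154368031
0.038 0.043 -28.053510630517877 -27.5 24.890048531509933
0.041 0.045 -26.72962593167907 -26.5 24.747886229103386
0.05 0.056 -26.293037802688758 -26.5 46.23371872960689
0.056 0.062 -26.415281742018756 -26.5 51.92294526484815
0.06 0.065 -26.86265506739709 -27.0 48.356494367403826
[  0.4674   0.1581 -27.3613] -16.26176053221592
0.033 0.038 -23.830703968427933 -24.000000000000004 57.33962570444922
0.038 0.043 -24.3420243665018 -24.5 60.40117775378039
0.041 0.045 -24.657928917617983 -24.5 58.80621140749983
0.05 0.056 -27.02776625428128 -27.0 100.04129531185676
0.056 0.062 -27.184141946959443 -27.0 106.21114326469689
0.06 0.065 -27.15414702375795 -27.0 94.68939762687857
27.9
```

The top image puts the dial about 2.7° past the pointer. With parallax allowed for, the side view says about 2.2°. There's plenty of time, so I'll trim it.

>>> drive_tool(commands=[[0,-30,-13,0,0,0,0],[0,-37,-16,0,0,0,0],[0,-37,-16,0,0,0,0],[0,-37,-16,0,0,0,0],[0,-37,-16,0,0,0,0],[0,-37,-16,0,0,0,0],[0,-37,-16,0,0,0,0],[0,-37,-16,0,0,0,0]])

```text
clock: 28.57
tcp_pos: [0.4787, 0.0629, 0.2507]
ee_rot: [148.3, 90.0, -0.7]
force: [1.1, 0.3, 0.2]
width: 0.0851
```

```bash
python3 - <<'E'
from h import *
go((.4655,.157,.11),-59)
E
```

```text
shift mm [140.6485 -87.525  -37.0017] rotvec [-0.0634 -0.036  -0.0223] | tcp [0.4787 0.0629 0.2507] q7 -76.11676632208433 jaw -59.063402840541706 F [1.0957 0.3449 0.2364] w 0.08511824035134097 t 28.5667
```

>>> drive_tool(commands=[[0,-35,-15,0,0,0,0],[0,-30,-12,0,0,0,0],[0,-14,-6,0,0,0,0],[10,-4,-2,0,0,0,0],[30,0,0,0,0,0,0],[35,0,0,0,0,0,0],[30,0,0,0,0,0,0],[15,0,0,0,0,0,0]])

```text
clock: 29.23
tcp_pos: [0.4651, 0.1488, 0.1268]
ee_rot: [-10.0, 89.8, -159.1]
force: [-0.4, -1.0, -1.3]
width: 0.085
```

>>> drive_tool(commands=[[0,0,0,0,0,0,0],[0,0,0,0,0,0,0],[0,0,0,0,0,0,0],[0,0,0,0,0,0,0],[0,0,0,0,0,0,0],[0,0,0,0,0,0,0],[0,0,0,0,0,0,0],[0,0,0,0,0,0,0]])

```text
clock: 29.9
tcp_pos: [0.4668, 0.1504, 0.1307]
ee_rot: [166.2, 90.0, 17.2]
force: [0.5, -0.0, -0.3]
width: 0.0853
```

```bash
python3 - <<'E'
from h import *
go((.4653,.1572,.069),-59)
E
```

```text
shift mm [61.6986 -6.6587 -2.1852] rotvec [-0.0543 -0.0377 -0.0093] | tcp [0.4668 0.1504 0.1307] q7 -91.44396519356275 jaw -59.054294797582465 F [ 0.5406 -0.0219 -0.3045] w 0.08531475396072036 t 29.9
```

>>> drive_tool(commands=[[0,-6.5,-2,0,0,0,0],[12,0,0,0,0,0,0],[14,0,0,0,0,0,0],[14,0,0,0,0,0,0],[12,0,0,0,0,0,0],[6,0,0,0,0,0,0],[3,0,0,0,0,0,0],[0,0,0,0,0,0,0]])

```text
clock: 30.57
tcp_pos: [0.4648, 0.1572, 0.0691]
ee_rot: [-26.5, 90.0, -175.5]
force: [-0.4, 0.9, 0.1]
width: 0.0854
```

>>> drive_tool(commands=[[0,0,0,0,0,0,0],[0,0,0,0,0,0,0],[0,0,0,0,0,0,1],[0,0,0,0,0,0,1],[0,0,0,0,0,0,1],[0,0,0,0,0,0,1],[0,0,0,0,0,0,1],[0,0,0,0,0,0,1]])

```text
clock: 31.23
tcp_pos: [0.465, 0.1573, 0.07]
ee_rot: [-172.1, 90.0, 38.9]
force: [-5.8, 0.6, 13.5]
width: 0.0523
```

>>> drive_tool(commands=[[0,0,0,0,0,0,1],[0,0,0,-0.8,0,0,1],[0,0,0,-1,0,0,1],[0,0,0,-0.8,0,0,1],[0,0,0,0,0,0,1],[0,0,0,0,0,0,1],[0,0,0,0,0,0,1],[0,0,0,0,0,0,1]])

```text
clock: 31.9
tcp_pos: [0.4651, 0.1572, 0.0701]
ee_rot: [169.2, 90.0, 22.8]
force: [-4.2, -0.2, 12.9]
width: 0.0526
```

```bash
python3 - <<'E'
from h import *
go((.4653,.1572,.069),-59)
E
```

```text
shift mm [ 1.0713  0.1329 -0.1314] rotvec [ 2.5645 -0.0387 -0.0065] | tcp [0.4651 0.1572 0.0701] q7 -93.06602632768696 jaw -56.43550943121857 F [-4.2054 -0.1529 12.8514] w 0.05255154934059841 t 31.9
```

Turned back 2.6°. I'll release, retreat and check again.

>>> drive_tool(commands=[[0,0,0,0,0,0,0.2],[0,0,0,0,0,0,0],[0,0,0,0,0,0,0],[0,0,0,0,0,0,0],[0,0,0,0,0,0,0],[0,0,0,0,0,0,0],[-5,0,0,0,0,0,0],[-10,0,0,0,0,0,0]])

```text
clock: 32.57
tcp_pos: [0.4644, 0.1567, 0.0841]
ee_rot: [-17.9, 89.9, -164.4]
force: [-0.2, -0.3, -0.2]
width: 0.0856
```

>>> drive_tool(commands=[[-15,0,0,0,0,0,0],[-20,0,0,0,0,0,0],[-30,0,0,0,0,0,0],[-30,0,0,0,0,0,0],[-30,0,0,0,0,0,0],[-25,0,0,0,0,0,0],[-10,0,0,0,0,0,0],[0,0,0,0,0,0,0]])

```text
clock: 33.23
tcp_pos: [0.466, 0.1574, 0.2476]
ee_rot: [163.9, 89.7, 17.4]
force: [0.8, -0.3, -0.3]
width: 0.085
```

>>> drive_tool(commands=[[0,25,11,0,0,0,0],[0,35,17,0,0,0,0],[0,37,18,0,0,0,0],[0,37,18,0,0,0,0],[0,37,18,0,0,0,0],[0,37,18,0,0,0,0],[0,37,18,0,0,0,0],[0,37,18,0,0,0,0]])

```text
clock: 33.9
tcp_pos: [0.5068, -0.1552, 0.2437]
ee_rot: [-44.3, 89.9, 169.2]
force: [0.5, 0.2, 0.2]
width: 0.0853
```

>>> drive_tool(commands=[[0,34,14,0,0,0,0],[0,34,14,0,0,0,0],[0,25,10,0,0,0,0],[0,10,4,0,0,0,0],[0,0,0,0,0,0,0],[0,0,0,0,0,0,0],[0,0,0,0,0,0,0],[0,0,0,0,0,0,0]])

```text
clock: 34.57
tcp_pos: [0.5295, -0.2607, 0.2442]
ee_rot: [-107.5, 90.0, 106.1]
force: [-0.2, 0.1, 0.2]
width: 0.0854
```

```bash
python3 - <<'E'
from h import *
import cv2
for n,o in(("top","t20"),("side","s21")):
    p=np.mean([eyes.read_camera(n)[0].astype(float) for _ in range(4)],0)[:,:,::-1];cv2.imwrite(f"pics/{o}.png",p.astype(np.uint8))
    cv2.imwrite(f"pics/{o}_b.png",p.astype(np.uint8))
    if n=="top":cv2.imwrite("pics/t30.png",cv2.resize(p.astype(np.uint8)[155:290,150:290],None,fx=4.3,fy=4.3,interpolation=cv2.INTER_CUBIC))
    if n=="top":cv2.imwrite("pics/t31.png",cv2.resize(p.astype(np.uint8)[224:250,215:241],None,fx=22,fy=22,interpolation=cv2.INTER_CUBIC))
    if n=="side":cv2.imwrite("pics/s31.png",cv2.resize(p.astype(np.uint8)[130:270,230:400],None,fx=4,fy=4,interpolation=cv2.INTER_CUBIC))
s=robot.state();print(s["tcp_pos"],s["clock"])
E
python3 f.py; python3 fs.py
```

```text
[ 0.5295 -0.2622  0.2444] 34.9667
[  0.4674   0.1581 -24.648 ] -13.64368434215019
0.033 0.038 -23.821556353672683 -24.000000000000004 56.93166699681271
0.038 0.043 -24.28138544078213 -24.5 60.3589799087473
0.041 0.045 -24.52294053600048 -24.5 59.2701167562077
0.05 0.056 -24.615301599869323 -24.5 100.69252001450708
0.056 0.062 -24.686635043149522 -24.5 104.68946836743193
0.06 0.065 -24.655115973509137 -24.5 97.03823944351542
[  0.4652   0.1566 -24.6797] -4.5734205258517315
0.033 0.038 -30.239108875528615 -34.0 58.21731203194095
0.038 0.043 -28.51614868823303 -28.500000000000004 32.332494707367346
0.041 0.045 -27.66681537953981 -27.5 28.796670680364798
0.05 0.056 -25.686574806657752 -25.5 46.284000868603954
0.056 0.062 -25.98741725902399 -25.5 48.04161233466118
0.06 0.065 -25.977301008539115 -25.5 42.815554090891425
```

View pics/t31.png

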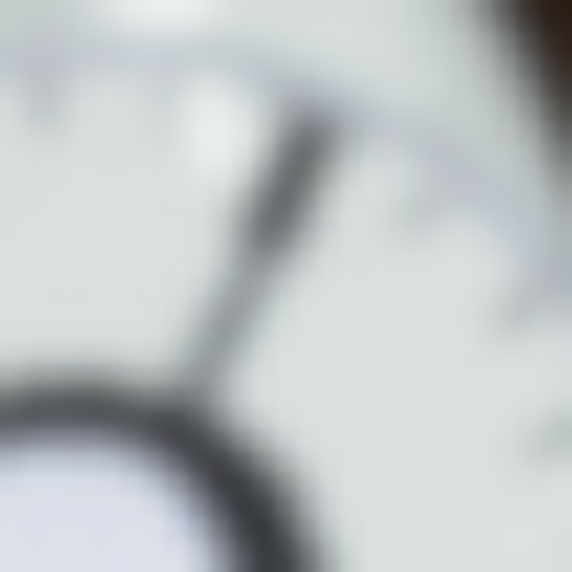

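View pics/t30.png

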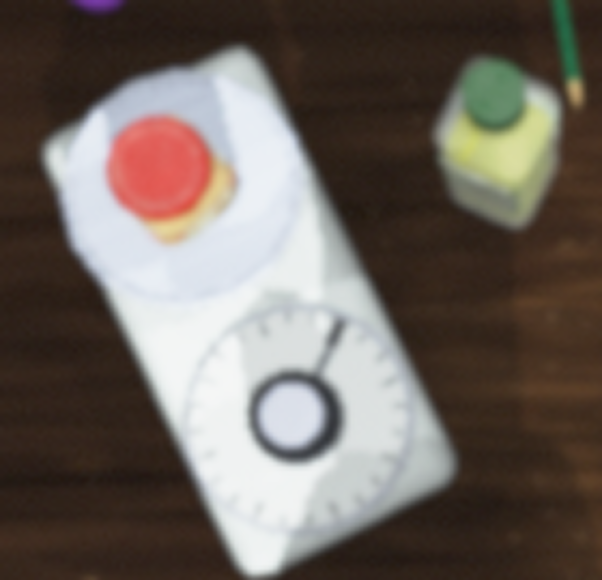

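View pics/s31.png

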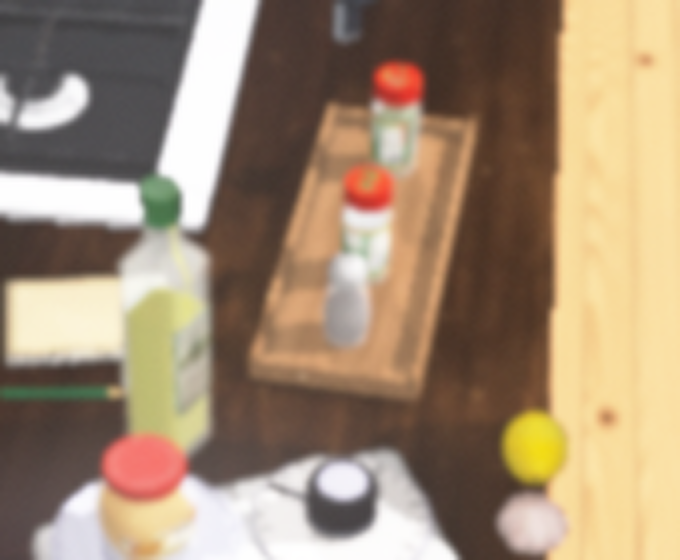

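```bash
python3 -c "
from cell import robot
print(robot.hand_in(), robot.state()['clock'])"
```

```text
the job is handed in; nothing more can be done
the job is handed in; nothing more can be done
```

The job is handed in, finished at about 35 s of the 72 s allowed. The last pictures, taken with the gripper clear, show everything as asked.

- **Salt shaker:** it stands upright in the free place of the tray.
- **Honey jar:** it stands on the pan. Its lid is about 4–5 mm from the pan centre as I measured it, so it is slightly off the exact middle.
- **Tare knob:** with the jar on the pan I turned it about 59° clockwise and let go. A check from above showed it had gone about 3° too far, so I gripped it again and turned it back 2.6°.
- **Zero mark:** the last top view puts the mark at −24.65° and the pointer at about −24.3°, within half a degree. The side view reads about −26° for the mark and −27.5° or beyond for the pointer. I trusted the top view because parallax and the knob upset the side reading.
- **Other items:** the two spice jars, oil bottle and pepper mill were not touched and look unmoved in the last pictures, though I did not re-measure them.
- **Contact forces:** the highest wrist reading I saw was about 26 N, when the shaker was set down on the tray floor.

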